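# Hang up the garlic basket

## Task

Put the loose garlic bulb into the wire basket while the basket still stands on the worktop. Then hang the basket by its swinging handle on the empty hook under the shelf, and leave it hanging there quietly with the garlic in it. Do not knock over the pepper mill or push the lemon or the tuna tin away.

Things in the scene. Friction and masses are not known exactly. Their poses are not given: they have to be found in the camera images.
- rack: fixed counter shelf: oak board 170 x 500 mm, underside 360 mm up, jars on top, steel end frames 235 mm left and right of its middle. Origin on the worktop under its middle; x to its back, y to the robot's left. Front edge at x = -85 mm. Round rail under it at x = -55 mm, 338 mm up, with two hooks, one empty, one with a mug; sides vary. Thin crossbar at x = 65 mm, 100 mm up
- hook: the EMPTY J hook, fixed, 8 mm wire; axes as the rack's. Origin = centre of an 8 mm bar seated in it, 193 mm up, 12 mm behind the board's front edge. Shank at x = +18 mm rises 145 mm to the rail; free tip in front at x = -23 mm, top 37 mm above the origin; mouth opens up, 28 mm wide, V-shaped seat. The board is above: the hand must come from the front, leaning back 30 to 45 degrees
- mug_hook: the occupied hook, same shape and origin as the empty one; a 93 mm mug hangs from it, reaching 41 mm to its +y and 52 mm to its -y side along the rail and 105 mm below the origin; fixed
- basket: loose round wire basket, about 0.25 kg with its handle, 137 mm across its rim, 100 mm across its base, 58 mm high, open at the top, inner floor 4 mm up. Origin at the middle of its underside, z up. The handle pivots lie on its y axis at y = +/-73 mm, 53 mm up
- bail (a joint): angle of the basket's swinging handle (rad): 0 = upright above the basket, positive = leaning over to the basket's +x side; range -1.2 to 1.2, light friction keeps it where it is left, and it swings when the basket is lifted by it
- handle_top (a point): centre of the top of the handle, 85 mm from the pivot axis. The handle is an arch of 8 mm round steel bar parallel to the basket's y axis at its top: 2 mm lower at 24 mm to either side of the centre, 10 mm lower at 46 mm, 30 mm lower at 64 mm. For the hook to take the centre, grip it 25 to 30 mm to one side
- garlic: loose garlic bulb, about 60 x 57 x 58 mm, stands upright; origin at the middle of its underside
- pepper_mill: loose dark wooden pepper mill, 58 mm across, 170 mm high, origin under its middle; a bystander
- lemon: loose lemon, 78 x 55 x 56 mm, origin under its middle; a bystander
- tuna_tin: loose flat round tin, 86 mm across, 40 mm high, origin under its middle; a bystander

How it is judged:
By the outcome, as a careful person would: the job done as asked, in the order asked, and still so for the second after the job is handed in, with the robot touching nothing.
It also fails if it takes over 67 s, if anything falls off the work surface, if the arm or the gripper's body presses on something with over 40 N, if the wrist force passes 120 N, or if a joint passes its speed limit or range.

## Robot

A 6-joint arm with a two-finger parallel gripper is mounted at the origin on a cart in front of the work surface, level with it; the furniture and walls round the work are solid. World frame = base frame: x ahead of the robot, y to its left, z up, the work surface at z = 0. Lengths are in m, angles in rad, forces in N, time in s.
With the tool pointing down it reaches from about 0.275 to 0.975 m from the base axis. Payload 8.4 kg.
Tool frame: the origin (TCP) lies at the very end of the fingers, on their centre line; the grasp point (between the pads) lies 19 mm behind it; z points along the fingers, y is the line along which they close (so a half turn about z gives the same grasp; the last joint's range is limited). The gripper opens to 92 mm and grips with 3 to 60 N. Pads are 20 mm wide; open, the fingers measure 128 mm over their backs; the gripper's body (75 mm by 189 mm) begins 69 mm behind the grasp point.
Start: joints at [1.112, 0.353, 1.633, -0, 1.155, -0.002], TCP at [0.276, 0.561, 0.215] pointing down, gripper open.
Joint ranges: [-2.63, 2.63], [-0.92, 2.1], [0.06, 2.66], [-1.3, 4.44], [0, 2.69], [-3.02, 3.02]. Speed limits (rad/s): [2.22, 2.22, 2.79, 3.14, 3.14, 3.14].

## Interface

Orientations are given as a unit quaternion [w, x, y, z].
In Python, from workcell import arm gives the robot as it stands. The module is installed in compiled form; this text tells all that it offers.
- The arm moves only by the tool carry_out, never from a script. Its argument "targets" is a list of rows, each a list of 5 numbers: the shift along the tool's x, y, z scaled (see below), then the turn about the tool's z scaled (see below), then the finger opening in mm, from 0 to 91.9. A call has 1 to 10 rows; each row shifts and turns the commanded pose from where the row before left it, along the tool's axes as they then stand; what a row does not reach is not made up. The controller multiplies each number of a shift by 0.1 m and each number of a turn by 90 degrees. A row lasts 1/8 s, in which the tool goes at most 62.5 mm and 10.7 degrees, less where a joint would pass 70% of its speed; a pose out of reach is approached as far as the arm can. A call with a number of a shift or a turn outside -1 to 1 is refused whole. A call with a gripper value outside its range is refused whole. The fingers move at their own pace and stop on an object; "newtons" is the grip in N (left out, the last holds). Time passes only in rows, so rows that do not move let the fingers close. It gives the time, the measured TCP pose, the force, the opening and the grip force at its end, in the units of the state.
- arm.read_state(): the state, without advancing time (a new reading comes with each control period).
- arm.snapshot(name): name is "scene" or "top" or "wrist"; returns a dict with "img" (480x640x3 uint8, red, green, blue), "range_z" (480x640 float32, m along the optical axis (not along the pixel's ray), 0 where there is no reading), "fx", "fy", "cx", "cy" (pixels), "position" and "attitude" of the camera in the world. Camera axes: x right, y up, looking along -z (the intrinsics and any distortion apply to the point x, -y, -z); pixel columns grow to the right and rows downward; lengths in m; the calibration is good to about 2 mm. A picture is of the moment at which its call begins.
- arm.finish_job(): hands the job in; it is judged then, once.
Trained networks look in a picture, given as the dict that the camera call returned (one of the last four; its "shot" number tells which), for a name from the list of things; names that differ only in an ending like _2 or _b are one class to them, and where a whole thing is asked for, a point or a joint stands for the part that bears it (a point fixed in the world has none). Each returns a list of dicts, best first, with "conf" (0 to 1); they miss things now and then, are a little off and sometimes report something else, mostly with a low value. They report only what shows in the picture. A call takes as long as a camera call.
- arm.recognise(picture, query): "point" ([column, row] in pixels, amid what is visible of it).
- arm.regions_of(picture, query): "pixels" (480x640 bool, what is visible of it) and "point" ([column, row] in pixels, amid what is visible of it).
- arm.pinpoint(picture, query): "point" ([column, row] in pixels: a listed point, or the origin of a listed thing).
The state is a dict: "clock": time; "joints": joint angles; "dq": joint speeds; "joint_efforts": joint torques, N m; "tcp_pos": TCP position; "eef_rot": TCP orientation; "ft_force": force on the tool from outside, world axes, zero at the start; "wrist_torque": the same for the moment, N m; "finger_gap": finger opening in m; "finger_force": force on a finger pad.
Only numpy, scipy, OpenCV 4.12 (cv2) and the standard library are available. Lean on these libraries where they do the work, as an engineer would, in place of code of your own. Each camera call takes 0.05 s, during which the arm holds its last target. There are 200 camera calls.

## Working session

There is one attempt and no reset: what is moved stays moved. The work goes in short steps, Python scripts to look and compute and a tool call to move; the robot and the scene stay as the last step left them, time stands still between calls to the robot, and variables do not carry over. Pictures are saved under pics/ and viewed, at most 10 in all, crops included, and the job is handed in when it is done.

Besides the shell and the picture viewer there is one more tool, called after ">>>" as a command line: name --pt "numbers of a row" for each row, then --argument value for the rest. carry_out: Moves the arm, as the interface text tells. Its arguments: {"type":"object","properties":{"targets":{"type":"array","items":{"type":"array","items":{"type":"number"}}},"newtons":{"type":"number"}},"required":["targets"]}

```bash
mkdir -p pics; cat > h.py <<'E'
import numpy as np, cv2
from scipy.spatial.transform import Rotation as R
from workcell import arm
def rot(q): return R.from_quat([q[1],q[2],q[3],q[0]]).as_matrix()
def att(s):
    a=np.array(s['attitude'],float)
    return rot(a) if a.size==4 else a.reshape(3,3)
def cloud(s):
    z=s['range_z']; v,u=np.mgrid[0:480,0:640]
    p=np.stack([(u-s['cx'])/s['fx']*z,-(v-s['cy'])/s['fy']*z,-z],-1)
    return p@att(s).T+np.array(s['position'])
def ray(s,pt,h=0):
    d=att(s)@np.array([(pt[0]-s['cx'])/s['fx'],-(pt[1]-s['cy'])/s['fy'],-1]); o=np.array(s['position'])
    return o+d*(h-o[2])/d[2]
def proj(s,P):
    c=(np.atleast_2d(P)-np.array(s['position']))@att(s)
    return np.stack([s['cx']+s['fx']*c[:,0]/-c[:,2], s['cy']-s['fy']*c[:,1]/-c[:,2]],-1)
def save(s,n): cv2.imwrite('pics/'+n+'.png',s['img'][:,:,::-1])
E
cat > a.py <<'E'
from h import *
np.set_printoptions(precision=3,suppress=True)
print({k:v for k,v in arm.read_state().items()})
for n in ['scene','top']:
    s=arm.snapshot(n); save(s,n+'0'); C=cloud(s)
    print(n,[k for k in s],s['position'],s['attitude'],s['fx'])
    for q in ['rack','hook','mug_hook','basket','garlic','pepper_mill','lemon','tuna_tin','handle_top']:
        r=arm.regions_of(s,q)[:2]; p=arm.pinpoint(s,q)[:2]
        for x in r:
            m=x['pixels']&(s['range_z']>0); c=C[m]
            print(q,'R',round(x['conf'],2),np.round(x['point']),m.sum(), np.percentile(c,[2,50,98],axis=0).T.tolist() if len(c) else '')
        for x in p: 
            u,v=np.int_(np.round(x['point'])); print(q,'P',round(x['conf'],2),x['point'],C[v,u],'z0',ray(s,x['point']), 'z.193',ray(s,x['point'],.193))
E
python3 a.py
```

```text
{'clock': 0.0, 'joints': array([ 1.112,  0.354,  1.634,  0.   ,  1.155, -0.002]), 'dq': array([ 0.   ,  0.002,  0.001,  0.001, -0.002,  0.001]), 'joint_efforts': array([  0.001, -59.384, -33.422,   0.07 ,   0.023,  -0.   ]), 'tcp_pos': array([0.275, 0.56 , 0.214]), 'eef_rot': array([-0.   ,  0.226,  0.974, -0.001]), 'ft_force': array([-0.286,  0.681, -0.784]), 'wrist_torque': array([ 0.015, -0.006,  0.006]), 'finger_force': 0.0, 'finger_gap': 0.09205303182551221}
scene ['img', 'range_z', 'fx', 'fy', 'cx', 'cy', 'position', 'attitude', 'shot'] [-0.287 -0.544  0.569] [ 0.717  0.48  -0.27  -0.427] 475.2560950184657
rack R 0.88 [364. 128.] 17744 [[0.5848369084885731, 0.6774976206484778, 0.8628963208860772], [-0.3153926157444238, -0.1019313287835926, 0.17057347314618038], [0.01757934357125569, 0.3788614887931773, 0.523595365905126]]
hook R 0.77 [381. 190.] 391 [[0.5769703120753877, 0.6167962564903375, 0.6232776933788939], [-0.18331378675979815, -0.17636696213407616, -0.16932154750644335], [0.18574166623622337, 0.2593140192877844, 0.3480991837159404]]
hook P 0.65 [374.9, 220.8] [ 0.584 -0.
[... 5703 characters left out ...]
.5129941587528666, 0.556943614984013], [0.047106658689425686, 0.08631475387844863, 0.13004238054132303], [-0.001574140085194946, 0.036599175357248215, 0.04292400370289243]]
tuna_tin P 0.89 [274.4, 266.6] [0.495 0.083 0.036] z0 [0.501 0.084 0.   ] z.193 [0.472 0.071 0.193]
handle_top R 0.66 [190. 282.] 85 [[0.4120487817660651, 0.44747555114328175, 0.4591693555399283], [0.2099053221019286, 0.3092988379902441, 0.3326108103199543], [0.06041610498100007, 0.10660003064436863, 0.12296431298701402]]
handle_top P 0.68 [277.2, 210.1] [0.628 0.065 0.189] z0 [0.679 0.076 0.   ] z.193 [0.626 0.064 0.193]
handle_top P 0.56 [208.6, 277.2] [0.457 0.258 0.115] z0 [0.471 0.283 0.   ] z.193 [0.446 0.243 0.193]
```

View pics/scene0.png

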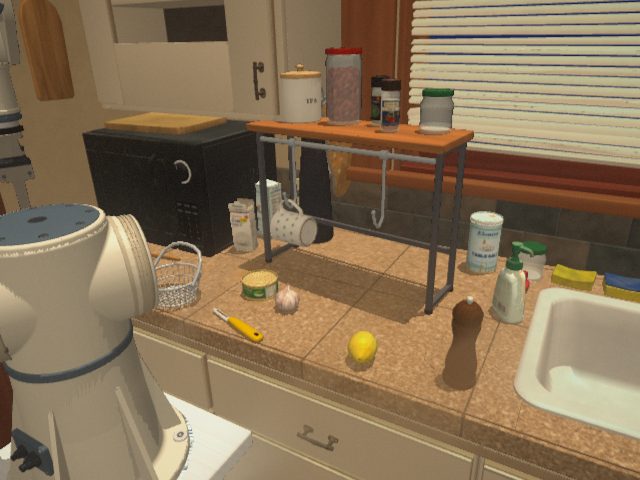

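View pics/top0.png

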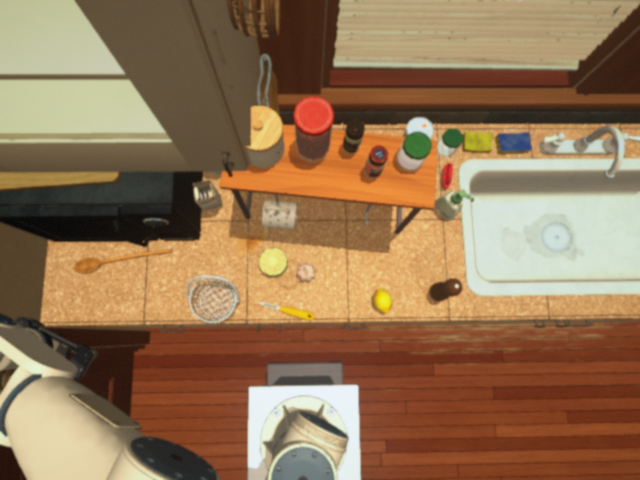

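The scene view shows the basket at (178,285) with its handle leaning away from the robot. The garlic is at (287,298), the tin beside it at (259,284), the lemon at (362,347), the mill at (460,345) and the empty hook at (377,215). The top view agrees, with the basket at (213,299) and the garlic at (306,273). Next I'll fit the handle pose and the rack yaw.

```bash
cat > b.py <<'E'
from h import *
from scipy.optimize import least_squares
from scipy.interpolate import interp1d
np.set_printoptions(precision=3,suppress=True)
yy=np.array([0,24,46,64,70,73])*1e-3; hh=np.array([85,83,75,55,30,0])*1e-3
t=np.linspace(0,1,6); f=interp1d(t,np.c_[yy,hh].T,kind='linear')(np.linspace(0,1,60)).T
arch=np.r_[f,f*[-1,1]]
def model(p):
    x,y,yaw,b=p
    P=np.c_[arch[:,1]*np.sin(b),arch[:,0],.053+arch[:,1]*np.cos(b)]
    return P@R.from_euler('z',yaw).as_matrix().T+[x,y,0]
def fit(Cs,p0):
    from scipy.spatial import cKDTree
    H=np.concatenate(Cs)
    def res(p):
        d=cKDTree(model(p)).query(H)[0]
        return np.minimum(np.abs(d-.003),.015)
    best=min((least_squares(res,[*p0[:2],yw,b],loss='soft_l1',f_scale=.004) for yw in (-.6,-.3,0,.3,.6) for b in (.5,.8)),key=lambda r:r.cost)
    return best.x,np.median(res(best.x)),len(H)
if __name__=='__main__':
    Hs=[];Ed=[]
    for n in ['scene','top']:
        s=arm.snapshot(n);C=cloud(s); z=s['range_z']>0
        m=z&(abs(C[...,0]-.42)<.11)&(abs(C[...,1]-.262)<.1)&(C[...,2]>.066)&(C[...,2]<.14)
        Hs.append(C[m]); print(n,m.sum(),fit([C[m]],[.405,.262]))
        b=z&(abs(C[...,2]-.379)<.006)&(C[...,0]>.5)&(C[...,0]<.9); c=C[b][:,:2].astype(np.float32)
        rc=cv2.minAreaRect(c); print('board',len(c),rc,cv2.boxPoints(rc).tolist())
        # front edge: min x per y bin
        e=np.array([[c[k,0].min(),y] for y in np.arange(-.28,.14,.01) for k in [abs(c[:,1]-y)<.005] if k.any()])
        print('front edge slope',np.polyfit(e[:,1],e[:,0],1))
    print('both',fit(Hs,[.405,.262]))
E
python3 b.py
```

```text
scene 287 (array([ 0.4  ,  0.258, -0.096,  0.7  ]), np.float64(0.0009234002416534147), 287)
board 3717 ((0.672102153301239, 0.23366299271583557), (0.26683056354522705, 1.1258642673492432), 3.902414083480835) [[0.5006845593452454, 0.7862101197242737], [0.5773078799247742, -0.3370438516139984], [0.8435197472572327, -0.31888413429260254], [0.7668964266777039, 0.8043698072433472]]
front edge slope [0.111 0.609]
top 212 (array([ 0.403,  0.258, -0.094,  0.698]), np.float64(0.0010670109014308737), 212)
board 9019 ((0.741127610206604, -0.07622933387756348), (0.4994766116142273, 0.27504122257232666), 83.47332000732422) [[0.5761115550994873, -0.3087176978588104], [0.8493702411651611, -0.33998048305511475], [0.9061436653137207, 0.15625903010368347], [0.6328849792480469, 0.1875218152999878]]
front edge slope [0.112 0.612]
both (array([ 0.401,  0.258, -0.095,  0.701]), np.float64(0.0011054935582556474), 499)
```

>>> carry_out --pt "0 0 -0.6 0 91.9" --pt "0 0 -0.6 0 91.9" --pt "0 0 -0.6 0 91.9" --pt "0 0 -0.6 0 91.9" --pt "0 0 -0.6 0 91.9" --pt "0 0 -0.6 0 91.9"

```text
clock: 2.75
tcp_pos: [0.2755, 0.5605, 0.5768]
eef_rot: [0.0, 0.226, 0.974, 0.0]
ft_force: [1.3, -0.1, 0.5]
finger_gap: 0.0918
finger_force: 0.0
```

>>> carry_out --pt "0 0 0 0.105 91.9" --pt "0 0 0 0.105 91.9" --pt "0 0 0 0.105 91.9" --pt "0 0 0 0.105 91.9" --pt "0 0 0 0.105 91.9" --pt "0 0 0 0.105 91.9" --pt "0 0 0 0.104 91.9"

```text
clock: 3.62
tcp_pos: [0.2757, 0.5609, 0.5746]
eef_rot: [0.0, 0.723, 0.691, -0.0]
ft_force: [0.2, 0.2, 1.3]
finger_gap: 0.0918
finger_force: 0.0
```

>>> carry_out --pt "-0.51 0.2 0.22 0 84" --pt "-0.51 0.2 0.22 0 84" --pt "-0.51 0.2 0.22 0 84" --pt "-0.51 0.2 0.22 0 84" --pt "-0.51 0.2 0.22 0 84" --pt "-0.51 0.2 0.22 0 84" --pt "-0.51 0.2 0.22 0 84" --pt "-0.51 0.2 0.22 0 84" --pt "-0.51 0.2 0.22 0 84" --pt "-0.51 0.2 0.22 0 84"

```text
clock: 4.88
tcp_pos: [0.456, 0.0417, 0.3542]
eef_rot: [0.0, 0.721, 0.693, 0.0]
ft_force: [-0.1, 0.4, 0.8]
finger_gap: 0.084
finger_force: 0.0
```

```bash
cat >> h.py <<'E'
def togo(target):
    s=arm.read_state(); d=np.array(target)-s['tcp_pos']; M=rot(s['eef_rot'])
    print('tcp',np.round(s['tcp_pos'],4),'j',np.round(s['joints'],3),'clk',s['clock'],'F',np.round(s['ft_force'],1),'gap',round(s['finger_gap'],4),'ff',s['finger_force'])
    print('toolz',np.round(M[:,2],3),'tooly',np.round(M[:,1],3),'units xyz',np.round(M.T@d*10,3))
E
python3 - <<'E'
from h import *
s=arm.snapshot('wrist'); save(s,'w1'); C=cloud(s)
for x in arm.regions_of(s,'garlic')[:2]:
    c=C[x['pixels']&(s['range_z']>0)]; print(x['conf'],len(c),np.percentile(c,[1,50,99],axis=0).round(3).tolist())
for x in arm.pinpoint(s,'garlic')[:2]: print(x['conf'],ray(s,x['point']),ray(s,x['point'],.03))
togo([.481,-.014,.2])
E
```

```text
0.66 1597 [[0.456, -0.034, 0.02], [0.481, -0.005, 0.038], [0.507, 0.018, 0.056]]
0.6 [ 0.48724388 -0.00594403  0.        ] [0.48563193 0.00107063 0.03      ]
tcp [0.4554 0.0414 0.3535] j [ 0.087 -0.03   1.787 -0.     1.387  0.131] clk 5.025 F [0.8 0.3 0.2] gap 0.084 ff 0.0
toolz [-0.002 -0.    -1.   ] tooly [ 0.999 -0.043 -0.002] units xyz [-0.542  0.283  1.535]
```

>>> carry_out --pt "-0.241 0.14 0.5 0 84" --pt "-0.241 0.137 0.5 0 84" --pt "0 0 0.5 0 84" --pt "0 0 0.5 0 84" --pt "0 0 0.5 0 84" --pt "0 0 0.5 0 84" --pt "0 0 0.4 0 84" --pt "0 0 0 0 84" --pt "0 0 0 0 40" --newtons 15

```text
clock: 6.15
tcp_pos: [0.4826, -0.005, 0.016]
eef_rot: [0.001, 0.72, 0.693, 0.001]
ft_force: [-0.3, 0.2, -0.2]
finger_gap: 0.0761
finger_force: 0.0
```

>>> carry_out --pt "0 0 0 0 40" --pt "0 0 0 0 40" --pt "0 0 0 0 40"

```text
clock: 6.52
tcp_pos: [0.4823, -0.0057, 0.0158]
eef_rot: [0.001, 0.721, 0.693, 0.001]
ft_force: [-1.1, 0.6, 9.6]
finger_gap: 0.0533
finger_force: 15.0
```

>>> carry_out --pt "0 0 -0.4 0 40" --pt "0 0 -0.5 -0.107 40" --pt "0 0 -0.5 -0.107 40" --pt "0 0 -0.5 -0.107 40" --pt "0 0 -0.3 -0.108 40" --pt "0 0 0 -0.108 40" --pt "0 0 0 -0.108 40" --pt "0 0 0 -0.108 40" --pt "0 0 0 -0.107 40" --pt "0 0 0 -0.107 40"

```text
clock: 7.78
tcp_pos: [0.4813, -0.0058, 0.2349]
eef_rot: [0.0, 0.043, 0.999, 0.0]
ft_force: [0.6, 0.4, -1.0]
finger_gap: 0.0534
finger_force: 15.0
```

```bash
python3 - <<'E'
from h import *
togo([.393,.259,.21])
E
```

```text
tcp [ 0.4813 -0.0058  0.2349] j [-0.015  0.105  1.908  0.     1.128 -1.501] clk 7.775 F [ 0.6  0.4 -1. ] gap 0.0534 ff 14.990569788276389
toolz [ 0. -0. -1.] tooly [0.085 0.996 0.   ] units xyz [1.106 2.563 0.249]
```

>>> carry_out --pt "0.2 0.47 0.04 0 40" --pt "0.2 0.47 0.04 0 40" --pt "0.2 0.47 0.04 0 40" --pt "0.2 0.47 0.04 0 40" --pt "0.2 0.47 0.04 0 40" --pt "0.106 0.21 0.05 0 40" --pt "0 0 0 0 40"

```text
clock: 8.65
tcp_pos: [0.3937, 0.2602, 0.2096]
eef_rot: [-0.0, 0.044, 0.999, -0.0]
ft_force: [-0.1, 0.5, -1.0]
finger_gap: 0.0533
finger_force: 15.0
```

```bash
python3 - <<'E'
from h import *
s=arm.snapshot('wrist'); save(s,'w2')
P=[[.401+.068*np.cos(t),.258+.068*np.sin(t),.058] for t in np.linspace(0,6.28,60)]
im=s['img'].copy()
for u,v in proj(s,P): cv2.circle(im,(int(u),int(v)),2,(255,0,0),-1)
cv2.imwrite('pics/w2b.png',im[:,:,::-1])
togo([.393,.259,.026])
E
```

```text
tcp [0.3942 0.2593 0.2097] j [ 0.579  0.118  1.955 -0.     1.069 -0.903] clk 8.7 F [ 0.4 -1.1  0.2] gap 0.0536 ff 14.994826902010345
toolz [ 0. -0. -1.] tooly [ 0.089  0.996 -0.   ] units xyz [ 0.012 -0.004  1.837]
```

View pics/w2b.png

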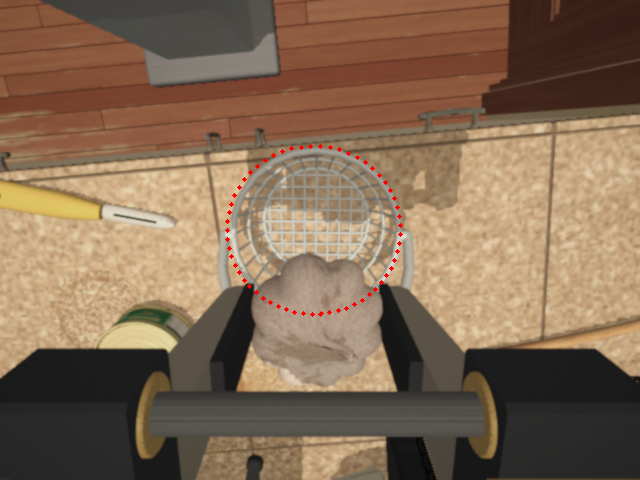

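The projected rim (centre about (316,230)) lies on the real rim, so the basket position is right. The garlic is still in the grip at (317,320), so I'll lower it.

>>> carry_out --pt "0 0 0.5 0 40" --pt "0 0 0.5 0 40" --pt "0 0 0.3 0 40" --pt "0 0 0.3 0 40" --pt "0 0 0.23 0 40" --pt "0 0 0 0 40"

```text
clock: 9.45
tcp_pos: [0.3941, 0.2576, 0.0257]
eef_rot: [-0.001, 0.046, 0.999, -0.001]
ft_force: [0.6, 0.0, -0.2]
finger_gap: 0.0535
finger_force: 15.0
```

>>> carry_out --pt "0 0 0 0 62" --pt "0 0 0 0 62" --pt "0 0 -0.2 0 62" --pt "0 0 -0.4 0 62" --pt "0 0 -0.6 0 62" --pt "0 0 -0.6 0 62" --pt "0 0 -0.6 0 62"

```text
clock: 10.32
tcp_pos: [0.3943, 0.2591, 0.2697]
eef_rot: [0.001, 0.045, 0.999, 0.001]
ft_force: [0.9, -0.1, 0.7]
finger_gap: 0.0621
finger_force: 0.0
```

```bash
python3 - <<'E'
from h import *
s=arm.snapshot('wrist'); save(s,'w3'); C=cloud(s)
for x in arm.regions_of(s,'garlic')[:1]:
    c=C[x['pixels']&(s['range_z']>0)]; print(x['conf'],len(c),np.percentile(c,[1,50,99],axis=0).round(3).tolist())
togo([.35,-.04,.6])
E
```

```text
0.76 2427 [[0.373, 0.232, 0.026], [0.396, 0.258, 0.042], [0.425, 0.284, 0.059]]
tcp [0.3975 0.2612 0.274 ] j [ 0.578  0.051  1.878  0.     1.2   -0.902] clk 10.425 F [0.2 0.9 0.1] gap 0.062 ff 0.0
toolz [ 0.01   0.007 -1.   ] tooly [0.091 0.996 0.008] units xyz [ 0.168 -3.017 -3.285]
```

View pics/w3.png

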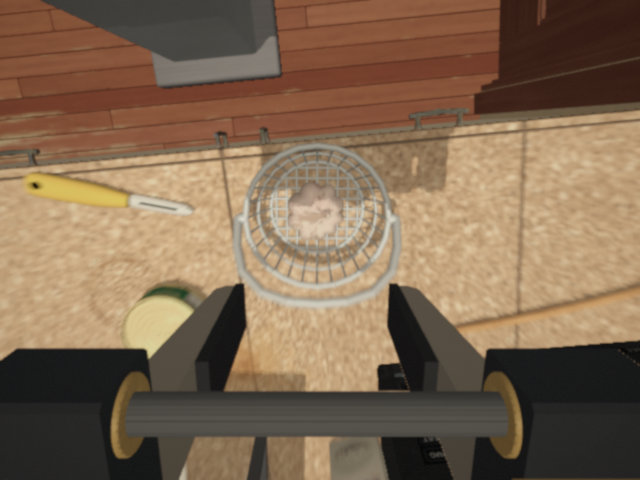

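The garlic sits in the basket at (315,212) and the handle is undisturbed. The hand has to lean about 35°, but the rows only shift the tool or turn it about its own z. I'll go to free space in front of the rack and see what the controller does to the tilt at the edge of reach.

>>> carry_out --pt "0 0 -0.3 0.101 80" --pt "0 0 -0.3 0.101 80" --pt "0 0 -0.3 0.101 80" --pt "0 0 -0.3 0.101 80" --pt "0 0 -0.3 0.101 80" --pt "0 0 -0.3 0.101 80" --pt "0 0 -0.3 0.101 80" --pt "0 0 -0.3 0.101 80" --pt "0 0 -0.3 0.101 80" --pt "0 0 -0.3 0.101 80"

```text
clock: 11.68
tcp_pos: [0.3941, 0.259, 0.5676]
eef_rot: [0.0, 0.745, 0.667, 0.0]
ft_force: [1.5, -0.3, 0.8]
finger_gap: 0.0801
finger_force: 0.0
```

```bash
python3 - <<'E'
from h import *
togo([.42,-.045,.85])
E
```

```text
tcp [0.3941 0.259  0.5676] j [ 0.578 -0.039  1.36  -0.     1.82   0.69 ] clk 11.675 F [ 1.5 -0.3  0.8] gap 0.0801 ff 0.0
toolz [ 0.  0. -1.] tooly [ 0.994 -0.111  0.   ] units xyz [-2.991  0.597 -2.825]
```

>>> carry_out --pt "-0.43 0.08 -0.4 0 80" --pt "-0.43 0.08 -0.4 0 80" --pt "-0.43 0.08 -0.4 0 80" --pt "-0.43 0.08 -0.4 0 80" --pt "-0.43 0.08 -0.4 0 80" --pt "-0.43 0.08 -0.4 0 80" --pt "-0.43 0.08 -0.4 0 80" --pt "0 0 -0.3 0 80" --pt "0 0 -0.3 0 80" --pt "0 0 -0.3 0 80"

```text
clock: 12.92
tcp_pos: [0.4126, -0.0456, 0.9079]
eef_rot: [0.008, 0.744, 0.668, 0.007]
ft_force: [-1.0, -0.9, 0.0]
finger_gap: 0.0798
finger_force: 0.0
```

```bash
python3 - <<'E'
from h import *
togo([.42,-.045,.85])
E
```

```text
tcp [ 0.4126 -0.0456  0.9079] j [-0.114  0.262  0.169  0.     2.688 -0.007] clk 12.925 F [-1.  -0.9  0. ] gap 0.0798 ff 0.0
toolz [ 0.022 -0.003 -1.   ] tooly [ 0.994 -0.107  0.022] units xyz [0.014 0.06  0.581]
```

It does tilt: joint 5 is at its limit (2.688) and the tool has started to lean the right way. I'll keep pushing back and up.

>>> carry_out --pt "0 -0.25 -0.3 0 80" --pt "0 -0.25 -0.3 0 80" --pt "0 -0.25 -0.3 0 80" --pt "0 -0.25 -0.3 0 80"

```text
clock: 13.42
tcp_pos: [0.2936, -0.0324, 0.9409]
eef_rot: [0.028, 0.743, 0.668, 0.025]
ft_force: [-1.3, -0.4, -0.2]
finger_gap: 0.0797
finger_force: 0.0
```

```bash
python3 - <<'E'
from h import *
togo([.42,-.045,.85])
E
```

```text
tcp [ 0.2936 -0.0324  0.9409] j [-0.115  0.057  0.32   0.     2.69  -0.009] clk 13.425 F [-1.3 -0.4 -0.2] gap 0.0797 ff 0.0
toolz [ 0.074 -0.008 -0.997] tooly [ 0.992 -0.106  0.075] units xyz [0.009 1.199 1.001]
```

>>> carry_out --pt "0 -0.2 -0.6 0 80" --pt "0 -0.2 -0.6 0 80" --pt "0 -0.2 -0.6 0 80" --pt "0 -0.2 -0.6 0 80" --pt "0 -0.2 -0.6 0 80" --pt "0 -0.2 -0.6 0 80"

```text
clock: 14.18
tcp_pos: [0.1451, -0.0158, 0.9865]
eef_rot: [0.106, 0.736, 0.662, 0.093]
ft_force: [0.3, 0.3, -0.5]
finger_gap: 0.08
finger_force: 0.0
```

```bash
python3 - <<'E'
from h import *
togo([.42,-.045,.85])
E
```

```text
tcp [ 0.1451 -0.0158  0.9865] j [-1.210e-01 -1.680e-01  3.370e-01  2.000e-03  2.689e+00 -1.300e-02] clk 14.175 F [ 0.3  0.3 -0.5] gap 0.08 ff 0.0
toolz [ 0.278 -0.033 -0.96 ] tooly [ 0.955 -0.101  0.28 ] units xyz [0.008 2.272 2.083]
```

>>> carry_out --pt "0 0.2 -0.6 0 80" --pt "0 0.2 -0.6 0 80" --pt "0 0.2 -0.6 0 80" --pt "0 0.2 -0.6 0 80"

```text
clock: 14.68
tcp_pos: [0.1691, -0.0174, 1.025]
eef_rot: [0.159, 0.727, 0.653, 0.139]
ft_force: [0.2, -0.7, -0.3]
finger_gap: 0.0801
finger_force: 0.0
```

```bash
python3 - <<'E'
from h import *
togo([.42,-.045,.85])
E
```

```text
tcp [ 0.1691 -0.0174  1.025 ] j [-0.061 -0.088  0.116 -0.055  2.689 -0.008] clk 14.675 F [ 0.2 -0.7 -0.3] gap 0.0801 ff 0.0
toolz [ 0.41  -0.049 -0.911] tooly [ 0.906 -0.096  0.413] units xyz [0.005 1.577 2.636]
```

>>> carry_out --pt "0 0.1 -0.6 0 80" --pt "0 0.1 -0.6 0 80" --pt "0 0.1 -0.6 0 80" --pt "0 0.1 -0.6 0 80"

```text
clock: 15.18
tcp_pos: [0.1156, -0.0133, 1.0452]
eef_rot: [0.2, 0.718, 0.642, 0.176]
ft_force: [-0.1, -0.4, -0.9]
finger_gap: 0.0799
finger_force: 0.0
```

```bash
python3 - <<'E'
from h import *
togo([.30,-.03,.85])
E
```

```text
tcp [ 0.1156 -0.0133  1.0452] j [-0.105 -0.147  0.06  -0.017  2.689 -0.011] clk 15.175 F [-0.1 -0.4 -0.9] gap 0.0799 ff 0.0
toolz [ 0.511 -0.061 -0.858] tooly [ 0.852 -0.094  0.514] units xyz [0.049 0.584 2.626]
```

>>> carry_out --pt "0 0 -0.6 0 80" --pt "0 0 -0.6 0 80" --pt "0 0 -0.6 0 80"

```text
clock: 15.55
tcp_pos: [0.049, -0.0054, 1.0527]
eef_rot: [0.232, 0.708, 0.635, 0.205]
ft_force: [0.9, 0.6, 0.1]
finger_gap: 0.0803
finger_force: 0.0
```

```bash
python3 - <<'E'
from h import *
togo([.30,-.03,.85])
E
```

```text
tcp [ 0.049  -0.0054  1.0527] j [-0.108 -0.236  0.059 -0.01   2.689 -0.011] clk 15.55 F [0.9 0.6 0.1] gap 0.0803 ff 0.0
toolz [ 0.585 -0.068 -0.808] tooly [ 0.804 -0.086  0.589] units xyz [0.039 0.845 3.123]
```

The hand now leans 36° at azimuth -0.116, which matches the rack yaw of -0.111. I'll bring it down toward the handle in this pose.

```bash
python3 - <<'E'
from h import *
M=rot(arm.read_state()['eef_rot']); B=np.array([.4575,.280,.1165]); G=B+.015*M[:,2]; print(G, G-.13*M[:,2])
togo([.25,.05,.75])
E
```

```text
[0.46627117 0.27897945 0.10437461] [0.39025433 0.28782419 0.20946129]
tcp [ 0.049  -0.0054  1.0527] j [-0.108 -0.236  0.059 -0.01   2.689 -0.011] clk 15.55 F [0.9 0.6 0.1] gap 0.0803 ff 0.0
toolz [ 0.585 -0.068 -0.808] tooly [ 0.804 -0.086  0.589] units xyz [ 0.784 -0.214  3.585]
```

>>> carry_out --pt "0.1 -0.02 0.45 0 60" --pt "0.1 -0.02 0.45 0 60" --pt "0.1 -0.02 0.45 0 60" --pt "0.1 -0.03 0.45 0 60" --pt "0.1 -0.03 0.45 0 60" --pt "0.1 -0.03 0.45 0 60" --pt "0.1 -0.03 0.45 0 60" --pt "0.1 -0.03 0.45 0 60"

```text
clock: 16.55
tcp_pos: [0.1869, 0.0404, 0.8361]
eef_rot: [0.224, 0.709, 0.64, 0.194]
ft_force: [-0.2, 0.1, 0.1]
finger_gap: 0.0602
finger_force: 0.0
```

```bash
python3 - <<'E'
from h import *
togo([.39,.288,.21])
E
```

```text
tcp [0.1869 0.0404 0.8361] j [-1.321 -0.692  1.209  0.732  2.232 -0.644] clk 16.55 F [-0.2  0.1  0.1] gap 0.0602 ff 0.0
toolz [ 0.562 -0.07  -0.824] tooly [ 0.82  -0.08   0.566] units xyz [ 2.754 -2.079  6.127]
```

Joint 1 swung to -1.32 because the wrist passed close to the base axis. I'll fit the kinematics to see how to get it back on the normal side.

```bash
cat > k.py <<'E'
from h import *
D=np.array([[.354,1.634,1.155,.6242,.2142],[.105,1.908,1.128,.4814,.2349],[.262,.169,2.688,.4151,.9079],[-.147,.06,2.689,.1163,1.0452],[-.236,.059,2.689,.0493,1.0527],[-.03,1.787,1.387,.4573,.3535],[-.088,.116,2.689,.17,1.025],[.118,1.955,1.069,.4718,.2097],[-.039,1.36,1.82,.4716,.5676]])
A=[];b=[]
for a,e,w,r,z in D:
    s=a+e; t=s+w
    # params r0,h,L1,L2,d,off(perp at elbow)
    A.append([1,0,np.sin(a),np.sin(s),np.sin(t),np.cos(s)]);b.append(r)
    A.append([0,1,np.cos(a),np.cos(s),np.cos(t),-np.sin(s)]);b.append(z)
p,res,_,sv=np.linalg.lstsq(np.array(A),np.array(b),rcond=None)
if __name__=='__main__':
    print('r0,h,L1,L2,d,off',p.round(4),np.abs(np.array(A)@p-b).max(),sv.round(3))
    s=arm.read_state(); M=rot(s['eef_rot']); w=s['tcp_pos']-p[4]*M[:,2]; j=s['joints']
    print('wrist',w.round(3),'r_signed',p[0]+p[2]*np.sin(j[1])+p[3]*np.sin(j[1]+j[2])+p[5]*np.cos(j[1]+j[2]))
E
python3 k.py
```

```text
r0,h,L1,L2,d,off [2.000e-04 2.936e-01 5.668e-01 4.942e-01 3.575e-01 5.880e-02] 0.00036892474699873334 [5.608 3.83  2.042 1.877 0.338 0.27 ]
wrist [-0.014  0.066  1.131] r_signed -0.06614609184455378
```

```bash
python3 - <<'E'
from h import *
p=arm.read_state()['tcp_pos']
togo(p+[.038,-.1615,-.03])
E
```

```text
tcp [0.1869 0.0404 0.8361] j [-1.321 -0.692  1.209  0.732  2.232 -0.644] clk 16.55 F [-0.2  0.1  0.1] gap 0.0602 ff 0.0
toolz [ 0.562 -0.07  -0.824] tooly [ 0.82  -0.08   0.566] units xyz [-1.562  0.271  0.574]
```

>>> carry_out --pt "-0.391 0.068 0.143 0 60" --pt "-0.391 0.068 0.143 0 60" --pt "-0.391 0.068 0.143 0 60" --pt "-0.391 0.068 0.143 0 60" --pt "0 0 0 0 60"

```text
clock: 17.18
tcp_pos: [0.2249, -0.1246, 0.805]
eef_rot: [0.222, 0.71, 0.639, 0.195]
ft_force: [-1.0, 0.9, -0.1]
finger_gap: 0.0599
finger_force: 0.0
```

```bash
python3 k.py; python3 - <<'E'
from h import *
togo([.42,-.12,.65])
E
```

```text
r0,h,L1,L2,d,off [2.000e-04 2.936e-01 5.668e-01 4.942e-01 3.575e-01 5.880e-02] 0.00036892474699873334 [5.608 3.83  2.042 1.877 0.338 0.27 ]
wrist [ 0.024 -0.101  1.1  ] r_signed 0.10458141116508449
tcp [ 0.2249 -0.1246  0.805 ] j [-1.358 -0.52   1.289  0.648  2.056 -0.849] clk 17.175 F [-1.   0.9 -0.1] gap 0.0599 ff 0.0
toolz [ 0.561 -0.066 -0.825] tooly [ 0.821 -0.085  0.565] units xyz [0.265 0.723 2.371]
```

>>> carry_out --pt "0.027 0.072 0.237 0 50" --pt "0.027 0.072 0.237 0 50" --pt "0.027 0.072 0.237 0 50" --pt "0.027 0.072 0.237 0 50" --pt "0.027 0.072 0.237 0 50" --pt "0.027 0.072 0.237 0 50" --pt "0.027 0.072 0.237 0 50" --pt "0.027 0.072 0.237 0 50" --pt "0.027 0.072 0.237 0 50" --pt "0.027 0.072 0.237 0 50"

```text
clock: 18.42
tcp_pos: [0.4195, -0.1167, 0.6525]
eef_rot: [0.224, 0.709, 0.64, 0.195]
ft_force: [0.9, -0.2, -1.0]
finger_gap: 0.0499
finger_force: 0.0
```

```bash
python3 - <<'E'
from h import *
togo([.42,.288,.30])
togo([.39,.288,.21])
E
```

```text
tcp [ 0.4195 -0.1167  0.6525] j [-0.408 -0.44   1.607  0.164  1.393 -0.287] clk 18.425 F [ 0.9 -0.2 -1. ] gap 0.0499 ff 0.0
toolz [ 0.563 -0.069 -0.823] tooly [ 0.82  -0.08   0.567] units xyz [ 4.064 -2.32   2.627]
tcp [ 0.4195 -0.1167  0.6525] j [-0.408 -0.44   1.607  0.164  1.393 -0.287] clk 18.425 F [ 0.9 -0.2 -1. ] gap 0.0499 ff 0.0
toolz [ 0.563 -0.069 -0.823] tooly [ 0.82  -0.08   0.567] units xyz [ 4.042 -3.077  3.199]
```

>>> carry_out --pt "0.406 -0.232 0.263 0 44" --pt "0.406 -0.232 0.263 0 44" --pt "0.406 -0.232 0.263 0 44" --pt "0.406 -0.232 0.263 0 44" --pt "0.406 -0.232 0.263 0 44" --pt "0.406 -0.232 0.263 0 44" --pt "0.406 -0.232 0.263 0 44" --pt "0.406 -0.232 0.263 0 44" --pt "0.406 -0.232 0.263 0 44" --pt "0.406 -0.232 0.263 0 44"

```text
clock: 19.68
tcp_pos: [0.4196, 0.2886, 0.2997]
eef_rot: [0.223, 0.709, 0.64, 0.196]
ft_force: [0.7, -0.1, 0.3]
finger_gap: 0.0442
finger_force: 0.0
```

```bash
python3 - <<'E'
from h import *
from b import model,fit
np.set_printoptions(precision=3,suppress=True)
Hs=[]
for n in ['wrist','top','scene']:
    s=arm.snapshot(n); C=cloud(s); st=arm.read_state()
    if n=='wrist':
        im=s['img'].copy()
        for u,v in proj(s,model([.401,.258,-.095,.7])): cv2.circle(im,(int(u),int(v)),2,(255,0,0),-1)
        cv2.imwrite('pics/w4.png',im[:,:,::-1])
    m=(s['range_z']>0)&(abs(C[...,0]-.42)<.11)&(abs(C[...,1]-.262)<.1)&(C[...,2]>.068)&(C[...,2]<.135)
    print(n,m.sum(), fit([C[m]],[.401,.258]) if m.sum()>80 else '')
togo([.39,.288,.21])
E
```

```text
wrist 2122 (array([ 0.402,  0.26 , -0.093,  0.724]), np.float64(0.0005285174943499718), 2122)
top 208 (array([ 0.404,  0.258, -0.094,  0.681]), np.float64(0.0011899708082272228), 208)
scene 282 (array([ 0.4  ,  0.258, -0.094,  0.711]), np.float64(0.0008760997038577167), 282)
tcp [0.419 0.288 0.298] j [ 0.958 -0.07   2.087 -0.669  0.933  1.415] clk 19.825 F [ 0.1 -1.1  0.2] gap 0.0439 ff 0.0
toolz [ 0.561 -0.069 -0.825] tooly [ 0.822 -0.078  0.565] units xyz [-0.015 -0.738  0.564]
```

View pics/w4.png

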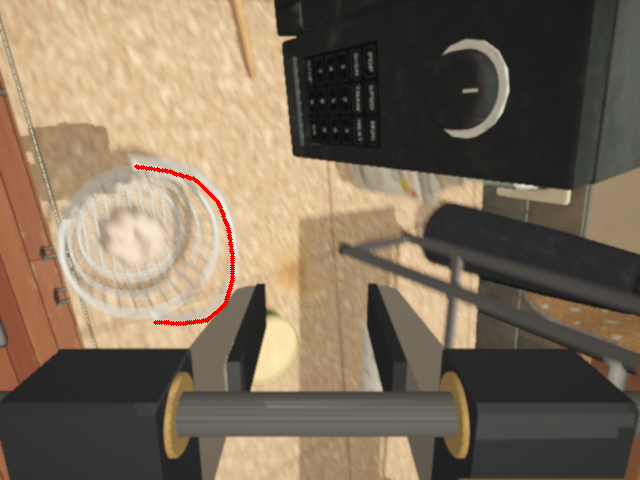

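The projected handle lies on the real one (top near (233,245)), and the fits agree to about 2 mm. I'll go to the pre-grasp point and then in.

```bash
python3 - <<'E'
from h import *
togo([.4123,.2874,.1856])
togo([.4684,.2805,.103])
E
```

```text
tcp [0.4192 0.2877 0.2982] j [ 0.958 -0.07   2.087 -0.669  0.933  1.415] clk 19.825 F [ 0.1 -1.1  0.2] gap 0.0439 ff 0.0
toolz [ 0.561 -0.069 -0.825] tooly [ 0.822 -0.078  0.565] units xyz [ 0.005 -0.692  0.891]
tcp [0.4192 0.2877 0.2982] j [ 0.958 -0.07   2.087 -0.669  0.933  1.415] clk 19.825 F [ 0.1 -1.1  0.2] gap 0.0439 ff 0.0
toolz [ 0.561 -0.069 -0.825] tooly [ 0.822 -0.078  0.565] units xyz [ 0.006 -0.692  1.891]
```

>>> carry_out --pt "0 -0.346 0.445 0 44" --pt "0.005 -0.346 0.445 0 44" --pt "0 0 0 0 44" --pt "0 0 0.3 0 44" --pt "0 0 0.3 0 44" --pt "0 0 0.25 0 44" --pt "0 0 0.15 0 44" --pt "0 0 0 0 44"

```text
clock: 20.82
tcp_pos: [0.4718, 0.2804, 0.1073]
eef_rot: [0.225, 0.709, 0.639, 0.196]
ft_force: [0.2, -0.5, 0.2]
finger_gap: 0.0438
finger_force: 0.0
```

```bash
python3 - <<'E'
from h import *
from b import model,fit
np.set_printoptions(precision=4,suppress=True)
s=arm.snapshot('wrist'); C=cloud(s)
m=(s['range_z']>0)&(abs(C[...,0]-.42)<.11)&(abs(C[...,1]-.262)<.1)&(C[...,2]>.068)&(C[...,2]<.135)
v,u=np.nonzero(m); print(m.sum())
st=arm.read_state(); M=rot(st['eef_rot'])
L=(C[m]-st['tcp_pos'])@M   # in tool frame
k=(abs(L[:,2])<.05)&(abs(L[:,1])<.05)
for a in np.arange(-.1,.04,.01):
    q=k&(abs(L[:,0]-a)<.005)
    if q.sum()>3: print('tool x',round(a,3),q.sum(),np.median(L[q],0))
B=np.array([.460,.2815,.1155]); print('pred bar in tool',(B-st['tcp_pos'])@M)
cv2.imwrite('pics/w5.png',s['img'][:,:,::-1])
togo([.4684,.2805,.103])
E
```

```text
10779
tool x -0.09 91 [-0.0895 -0.0374 -0.002 ]
tool x -0.08 391 [-0.0791 -0.0214 -0.0099]
tool x -0.07 373 [-0.0707 -0.013  -0.0124]
tool x -0.06 311 [-0.0603 -0.0088 -0.0137]
tool x -0.05 4 [-0.0549 -0.0069 -0.015 ]
tool x -0.03 266 [-0.0283 -0.0032 -0.015 ]
tool x -0.02 407 [-0.0199 -0.0036 -0.0152]
tool x -0.01 719 [-0.0085 -0.006  -0.0153]
tool x -0.0 1128 [ 0.0001 -0.0094 -0.0152]
tool x 0.01 3334 [ 0.0101 -0.0244 -0.0224]
tool x 0.02 663 [ 0.0205 -0.0147 -0.013 ]
tool x 0.03 799 [ 0.03   -0.0249 -0.0107]
tool x 0.04 1032 [ 0.0391 -0.0397 -0.0075]
pred bar in tool [-0.0004 -0.0047 -0.0132]
tcp [0.4714 0.2806 0.1074] j [ 0.845  0.293  2.223 -1.133  0.543  1.926] clk 20.875 F [ 0.4 -0.5  0.5] gap 0.044 ff 0.0
toolz [ 0.565 -0.068 -0.822] tooly [ 0.818 -0.083  0.569] units xyz [-0.004 -0.049  0.019]
```

View pics/w5.png

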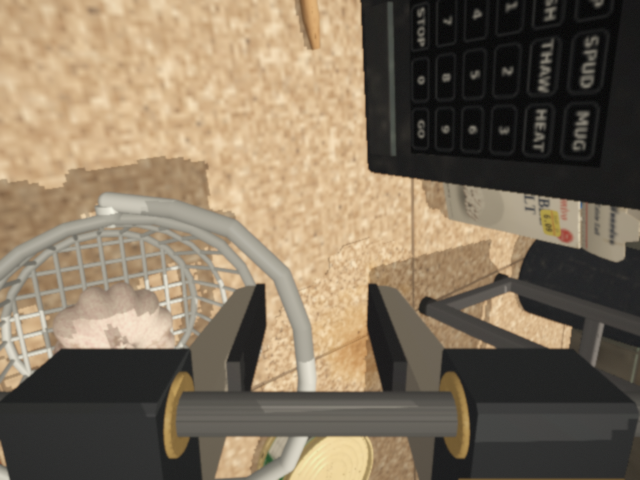

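The handle bar runs between the open fingers near (300,330). The arch centre is 27 mm to the tool's -x side, and the bar sits about 6 mm off centre. I'll centre on it and grip.

>>> carry_out --pt "0 -0.06 0.04 0 44" --pt "0 0 0 0 44" --pt "0 0 0 0 0" --pt "0 0 0 0 0" --pt "0 0 0 0 0" --pt "0 0 0 0 0" --pt "0 0 0 0 0" --newtons 35

```text
clock: 21.75
tcp_pos: [0.4668, 0.28, 0.0976]
eef_rot: [0.224, 0.709, 0.64, 0.194]
ft_force: [-0.5, -1.7, 0.7]
finger_gap: 0.0069
finger_force: 34.9
```

```bash
python3 - <<'E'
from h import *
p=arm.read_state()['tcp_pos']; togo(p+[0,0,.1])
E
```

```text
tcp [0.4668 0.28   0.0976] j [ 0.852  0.31   2.232 -1.162  0.535  1.966] clk 21.75 F [-0.5 -1.7  0.7] gap 0.0069 ff 34.879978001117706
toolz [ 0.562 -0.069 -0.824] tooly [ 0.821 -0.081  0.566] units xyz [-0.011  0.566 -0.824]
```

>>> carry_out --pt "0 0 0 0 0" --pt "0 -0.039 -0.116 0 0" --pt "0 -0.055 -0.106 0 0" --pt "0 -0.069 -0.097 0 0" --pt "0 -0.086 -0.093 0 0" --pt "0 -0.093 -0.074 0 0" --pt "0 0 0 0 0" --newtons 8

```text
clock: 22.62
tcp_pos: [0.41, 0.2861, 0.1178]
eef_rot: [0.223, 0.709, 0.64, 0.194]
ft_force: [0.5, 0.2, -1.3]
finger_gap: 0.0079
finger_force: 8.0
```

```bash
python3 - <<'E'
from h import *
from b import model,fit
s=arm.snapshot('scene'); cv2.imwrite('pics/s2.png',cv2.resize(s['img'][150:350,60:340,::-1],None,fx=2.5,fy=2.5))
C=cloud(s)
for x in arm.pinpoint(s,'handle_top')[:1]+arm.pinpoint(s,'basket')[:1]: print(x['conf'],x['point'],ray(s,x['point'],0),ray(s,x['point'],.138))
togo([.4,.25,.3])
E
```

```text
0.67 [168.3, 247.1] [0.605 0.493 0.   ] [0.388 0.241 0.138]
0.57 [159.0, 300.8] [0.367 0.278 0.   ] [0.209 0.078 0.138]
tcp [0.411 0.286 0.118] j [ 0.974  0.229  2.278 -1.062  0.614  1.965] clk 22.775 F [ 0.  -1.1 -1.2] gap 0.0078 ff 8.05308848619461
toolz [ 0.561 -0.069 -0.825] tooly [ 0.821 -0.08   0.565] units xyz [-0.392  0.966 -1.539]
```

View pics/s2.png

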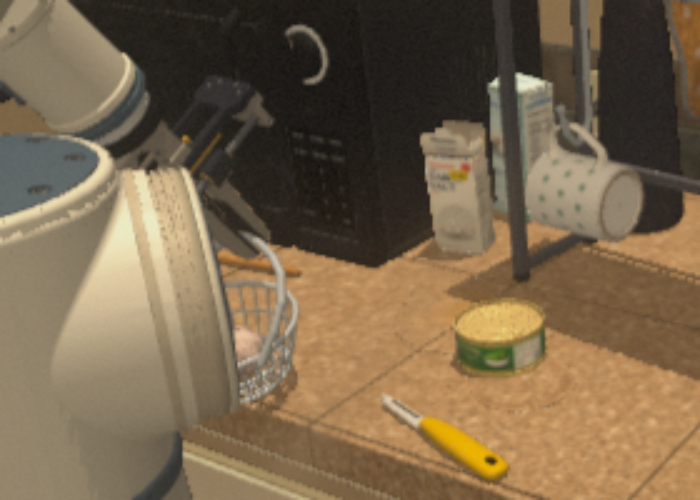

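The handle now stands upright in the grip (crop (240,235)) and the garlic is still in the basket (245,345). Before going under the shelf I'll measure the gripper's outline in the tool frame from depth, and the hook from both cameras.

```bash
python3 - <<'E'
from h import *
np.set_printoptions(precision=3,suppress=True)
st=arm.read_state(); M=rot(st['eef_rot'])
pts=[]
for n in ['scene','top']:
    s=arm.snapshot(n); C=cloud(s); L=(C-st['tcp_pos'])@M
    m=(s['range_z']>0)&(abs(L[...,0])<.1)&(abs(L[...,1])<.13)&(L[...,2]<-.02)&(L[...,2]>-.26)&(C[...,2]>.07)
    pts.append(L[m])
    c=C.reshape(-1,3)
    # hook cloud: rack frame rel to hook guess
    d=c-[.603,-.176,.193]; a=-.111; X=d[:,0]*np.cos(a)+d[:,1]*np.sin(a); Y=-d[:,0]*np.sin(a)+d[:,1]*np.cos(a)
    k=(abs(X)<.05)&(abs(Y)<.03)&(d[:,2]>-.02)&(d[:,2]<.14)
    for z0 in np.arange(-.02,.14,.01):
        q=k&(d[:,2]>=z0)&(d[:,2]<z0+.01)
        if q.sum(): print(n,'hook z',round(z0,2),q.sum(),'X',np.percentile(X[q],[5,50,95]),'Y',np.percentile(Y[q],[5,50,95]))
P=np.concatenate(pts)
for z0 in np.arange(-.26,-.02,.02):
    q=(P[:,2]>=z0)&(P[:,2]<z0+.02)
    if q.sum()>5: print('grip z',round(z0,2),q.sum(),'x',np.percentile(P[q,0],[2,98]),'y',np.percentile(P[q,1],[2,98]))
E
```

```text
scene hook z -0.02 2 X [-0.005 -0.002  0.001] Y [-0.     0.     0.001]
scene hook z -0.01 26 X [-0.014 -0.     0.007] Y [-0.002 -0.     0.004]
scene hook z 0.0 35 X [-0.019  0.007  0.015] Y [-0.002  0.     0.005]
scene hook z 0.01 29 X [-0.022 -0.017  0.018] Y [-0.001  0.     0.004]
scene hook z 0.02 31 X [-0.026  0.014  0.019] Y [-0.002  0.     0.004]
scene hook z 0.03 35 X [-0.028 -0.02   0.02 ] Y [-0.004  0.     0.004]
scene hook z 0.04 18 X [0.013 0.015 0.018] Y [-0.003  0.     0.004]
scene hook z 0.05 17 X [0.014 0.016 0.019] Y [-0.003  0.001  0.005]
scene hook z 0.06 18 X [0.013 0.016 0.018] Y [-0.002  0.001  0.005]
scene hook z 0.07 18 X [0.013 0.016 0.018] Y [-0.001  0.001  0.005]
scene hook z 0.08 14 X [0.013 0.015 0.018] Y [-0.003 -0.     0.003]
scene hook z 0.09 17 X [0.014 0.016 0.019] Y [-0.002  0.     0.004]
scene hook z 0.1 17 X [0.014 0.015 0.021] Y [-0.002  0.     0.003]
scene hook z 0.11 19 X [0.013 0.015 0.02 ] Y [-0.002  0.     0.003]
scene hook z 0.12 20 X [0.012 0.017 0.02 ] Y [-0.002  0.001  0.004]
scene hook z 0.13 22 X [0.013 0.015 0.018] Y [-0.007 -0.001  0.
[... 527 characters left out ...]

top hook z 0.07 4 X [0.016 0.017 0.018] Y [-0.002  0.001  0.003]
grip z -0.26 618 x [-0.04   0.021] y [-0.039  0.04 ]
grip z -0.24 653 x [-0.041  0.025] y [-0.04   0.041]
grip z -0.22 394 x [-0.041  0.022] y [-0.038  0.041]
grip z -0.2 505 x [-0.038  0.019] y [-0.032  0.038]
grip z -0.18 143 x [-0.034  0.001] y [-0.038  0.035]
grip z -0.16 221 x [-0.023  0.018] y [-0.024  0.019]
grip z -0.14 1297 x [-0.031  0.027] y [-0.085  0.095]
grip z -0.12 699 x [-0.033  0.023] y [-0.076  0.093]
grip z -0.1 209 x [-0.033  0.024] y [-0.078  0.089]
grip z -0.08 109 x [-0.013  0.008] y [-0.018  0.021]
grip z -0.06 133 x [-0.013  0.007] y [-0.021  0.02 ]
grip z -0.04 261 x [-0.069  0.007] y [-0.022  0.018]
```

Findings:
- The hook is confirmed at (0.603, -0.176, 0.193).
- The gripper body reaches ±95 mm along tool y. At a 34° lean its upper corner would hit the rail and board, so I need about 50°.

Plan: carry the basket to in front of the hook, set it down, tilt further, regrip and hang it.

>>> carry_out --pt "0 0 0 0 0" --pt "0 0 0 0 0" --pt "0 0.08 -0.11 0 0" --pt "0 0.11 -0.16 0 0" --pt "0 0.11 -0.16 0 0" --pt "0 0.11 -0.16 0 0" --pt "0 0 0 0 0" --newtons 40

```text
clock: 23.75
tcp_pos: [0.4124, 0.2878, 0.1914]
eef_rot: [0.223, 0.709, 0.639, 0.196]
ft_force: [0.1, 0.5, -3.3]
finger_gap: 0.007
finger_force: 39.9
```

```bash
python3 - <<'E'
from h import *
s=arm.snapshot('wrist'); s2=arm.snapshot('top')
cv2.imwrite('pics/c1.png',np.hstack([cv2.resize(s['img'],(400,300)),cv2.resize(s2['img'][220:370,100:300],(400,300))])[:,:,::-1])
togo([.43,-.14,.20]); togo([.55,-.15,.20])
E
```

```text
tcp [0.4118 0.2869 0.1898] j [ 0.974  0.083  2.22  -0.852  0.732  1.699] clk 23.85 F [-0.  -0.8 -3.7] gap 0.0065 ff 39.8847234249115
toolz [ 0.562 -0.069 -0.824] tooly [ 0.821 -0.081  0.566] units xyz [-4.227  0.554  0.311]
tcp [0.4118 0.2869 0.1898] j [ 0.974  0.083  2.22  -0.852  0.732  1.699] clk 23.85 F [-0.  -0.8 -3.7] gap 0.0065 ff 39.8847234249115
toolz [ 0.562 -0.069 -0.824] tooly [ 0.821 -0.081  0.566] units xyz [-4.199  1.546  0.992]
```

View pics/c1.png

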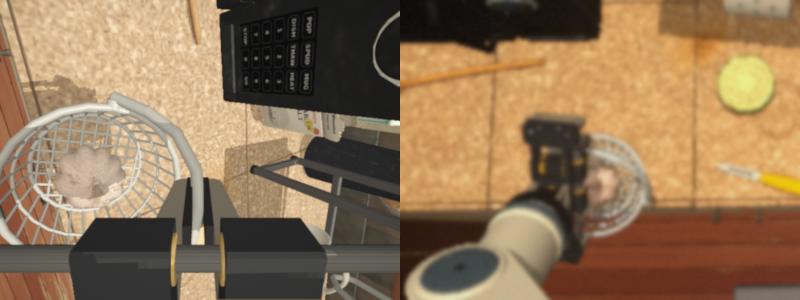

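The basket hangs level with the garlic in it, at (85,175) in the left half. I'll carry it across gently.

>>> carry_out --pt "-0.15 0.02 0.0 0 0" --pt "-0.3 0.03 0.02 0 0" --pt "-0.4 0.05 0.03 0 0" --pt "-0.45 0.06 0.03 0 0" --pt "-0.5 0.07 0.03 0 0" --pt "-0.5 0.07 0.03 0 0" --pt "-0.5 0.07 0.03 0 0" --pt "-0.45 0.06 0.03 0 0" --pt "-0.4 0.05 0.03 0 0" --pt "-0.3 0.03 0.03 0 0"

```text
clock: 25.1
tcp_pos: [0.4208, -0.0569, 0.1952]
eef_rot: [0.215, 0.711, 0.643, 0.188]
ft_force: [-0.9, 0.6, -3.8]
finger_gap: 0.0065
finger_force: 39.9
```

>>> carry_out --pt "-0.17 0.06 0.05 0 0" --pt "-0.06 0.12 0.08 0 0" --pt "0.01 0.17 0.12 0 0" --pt "0.01 0.2 0.14 0 0" --pt "0.01 0.2 0.14 0 0" --pt "0.01 0.15 0.12 0 0" --pt "0 0.08 0.05 0 0" --pt "0 0 0 0 0"

```text
clock: 26.1
tcp_pos: [0.5399, -0.0868, 0.1912]
eef_rot: [0.215, 0.71, 0.643, 0.189]
ft_force: [-0.7, 0.6, -2.9]
finger_gap: 0.0071
finger_force: 39.9
```

```bash
python3 - <<'E'
from h import *
togo([.55,-.148,.123])
E
```

```text
tcp [ 0.5399 -0.0868  0.1912] j [-0.189  0.03   2.261  0.15   0.274 -0.222] clk 26.1 F [-0.7  0.6 -2.9] gap 0.0071 ff 39.876610189676285
toolz [ 0.545 -0.063 -0.836] tooly [ 0.832 -0.081  0.548] units xyz [-0.593 -0.241  0.664]
```

>>> carry_out --pt "-0.15 0.02 0.02 0 0" --pt "-0.2 0.02 0.02 0 0" --pt "-0.2 0.02 0.02 0 0" --pt "-0.05 -0.06 0.12 0 0" --pt "0 -0.1 0.17 0 0" --pt "0 -0.08 0.15 0 0" --pt "0 -0.05 0.1 0 0" --pt "0 0 0 0 0"

```text
clock: 27.1
tcp_pos: [0.5464, -0.1479, 0.1285]
eef_rot: [0.214, 0.711, 0.643, 0.189]
ft_force: [0.0, 1.0, -3.3]
finger_gap: 0.0069
finger_force: 39.9
```

```bash
python3 - <<'E'
from h import *
s=arm.snapshot('scene'); C=cloud(s)
for x in arm.regions_of(s,'basket')[:1]:
    c=C[x['pixels']&(s['range_z']>0)]; print(x['conf'],len(c),np.percentile(c,[1,50,99],axis=0).round(3).tolist())
cv2.imwrite('pics/s3.png',cv2.resize(s['img'][120:380,240:480,::-1],None,fx=2,fy=2))
togo([.55,-.148,.119])
E
```

```text
0.96 1554 [[0.425, -0.228, -0.001], [0.489, -0.158, 0.052], [0.73, -0.023, 0.146]]
tcp [ 0.5473 -0.1482  0.1297] j [-0.348  0.192  2.271  0.863  0.168 -1.067] clk 27.2 F [ 0.9 -0.4 -3. ] gap 0.0067 ff 39.87473800778389
toolz [ 0.545 -0.063 -0.836] tooly [ 0.832 -0.081  0.549] units xyz [ 0.006 -0.037  0.104]
```

View pics/s3.png

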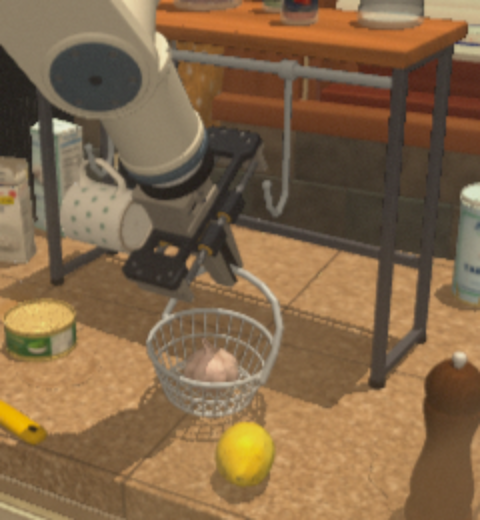

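The basket hangs just above the worktop at crop (215,355), clear of the lemon, with the garlic inside. I'll set it down and back off.

>>> carry_out --pt "0 -0.03 0.05 0 0" --pt "0 -0.03 0.05 0 0" --pt "0 -0.01 0.015 0 0" --pt "0 0 0 0 0"

```text
clock: 27.7
tcp_pos: [0.5492, -0.1487, 0.1172]
eef_rot: [0.216, 0.71, 0.643, 0.19]
ft_force: [3.3, 0.3, 3.9]
finger_gap: 0.0068
finger_force: 39.9
```

>>> carry_out --pt "0 0 0 0 0" --pt "0 0 0 0 30" --pt "0 0 0 0 40" --pt "0 0 -0.3 0 40" --pt "0 0 -0.5 0 40" --pt "0 -0.2 -0.5 0 40" --pt "0 -0.2 -0.5 0 40" --newtons 10

```text
clock: 28.58
tcp_pos: [0.4159, -0.1335, 0.2432]
eef_rot: [0.215, 0.71, 0.643, 0.189]
ft_force: [-0.9, -0.6, 0.2]
finger_gap: 0.0398
finger_force: 0.0
```

```bash
python3 - <<'E'
from h import *
togo([.30,-.033,.85])
E
python3 k.py
```

```text
tcp [ 0.4159 -0.1335  0.2432] j [-0.474 -0.272  2.365  0.391  0.531 -0.661] clk 28.575 F [-0.9 -0.6  0.2] gap 0.0398 ff 0.0
toolz [ 0.545 -0.062 -0.836] tooly [ 0.832 -0.081  0.548] units xyz [ 0.834  2.28  -5.768]
r0,h,L1,L2,d,off [2.000e-04 2.936e-01 5.668e-01 4.942e-01 3.575e-01 5.880e-02] 0.00036892474699873334 [5.608 3.83  2.042 1.877 0.338 0.27 ]
wrist [ 0.221 -0.111  0.542] r_signed 0.24696476442693732
```

>>> carry_out --pt "0.083 0.228 -0.577 0 40" --pt "0.083 0.228 -0.577 0 40" --pt "0.083 0.228 -0.577 0 40" --pt "0.083 0.228 -0.577 0 40" --pt "0.083 0.228 -0.577 0 40" --pt "0.083 0.228 -0.577 0 40" --pt "0.083 0.228 -0.577 0 40" --pt "0.083 0.228 -0.577 0 40" --pt "0.083 0.228 -0.577 0 40" --pt "0.083 0.228 -0.577 0 40"

```text
clock: 29.82
tcp_pos: [0.3, -0.034, 0.8504]
eef_rot: [0.215, 0.711, 0.642, 0.189]
ft_force: [1.2, -0.2, 0.8]
finger_gap: 0.04
finger_force: 0.0
```

```bash
python3 - <<'E'
from h import *
togo([.30,-.0343,.95])
E
```

```text
tcp [ 0.3    -0.034   0.8504] j [-0.124 -0.459  1.14   0.006  1.88  -0.02 ] clk 29.825 F [ 1.2 -0.2  0.8] gap 0.04 ff 0.0
toolz [ 0.546 -0.063 -0.836] tooly [ 0.832 -0.082  0.549] units xyz [-0.01   0.547 -0.832]
```

>>> carry_out --pt "0 0.33 -0.5 0 40" --pt "0 0.33 -0.5 0 40" --pt "0 0.33 -0.5 0 40" --pt "0 0.2 -0.6 0 40" --pt "0 0 -0.6 0 40" --pt "0 0 -0.6 0 40" --pt "0 0 -0.6 0 40"

```text
clock: 30.7
tcp_pos: [0.1346, -0.0143, 1.0419]
eef_rot: [0.191, 0.717, 0.649, 0.168]
ft_force: [-0.2, -0.2, -0.3]
finger_gap: 0.0401
finger_force: 0.0
```

```bash
python3 - <<'E'
from h import *
togo([.30,-.0343,.95])
E
python3 k.py
```

```text
tcp [ 0.1346 -0.0143  1.0419] j [-0.1   -0.122  0.06  -0.015  2.69  -0.016] clk 30.7 F [-0.2 -0.2 -0.3] gap 0.0401 ff 0.0
toolz [ 0.488 -0.055 -0.871] tooly [ 0.867 -0.084  0.491] units xyz [-0.027  0.999  1.619]
r0,h,L1,L2,d,off [2.000e-04 2.936e-01 5.668e-01 4.942e-01 3.575e-01 5.880e-02] 0.00036892474699873334 [5.608 3.83  2.042 1.877 0.338 0.27 ]
wrist [-0.04   0.005  1.353] r_signed -0.040587451700229454
```

>>> carry_out --pt "0 -0.25 -0.55 0 40" --pt "0 -0.25 -0.55 0 40" --pt "0 -0.25 -0.55 0 40" --pt "0 -0.2 -0.55 0 40" --pt "0 -0.2 -0.55 0 40"

```text
clock: 31.32
tcp_pos: [-0.022, 0.0008, 1.0537]
eef_rot: [0.265, 0.694, 0.628, 0.233]
ft_force: [-0.6, 0.2, -0.1]
finger_gap: 0.0401
finger_force: 0.0
```

```bash
python3 - <<'E'
from h import *
togo([.30,-.0343,.95])
E
python3 k.py|tail -1
```

```text
tcp [-2.2000e-02  8.0000e-04  1.0537e+00] j [-0.101 -0.33   0.06  -0.018  2.69  -0.022] clk 31.325 F [-0.6  0.2 -0.1] gap 0.0401 ff 0.0
toolz [ 0.656 -0.075 -0.751] tooly [ 0.747 -0.071  0.661] units xyz [-0.009  1.747  2.918]
wrist [-0.257  0.028  1.322] r_signed -0.2584204493431599
```

>>> carry_out --pt "0 -0.15 -0.6 0 40" --pt "0 -0.15 -0.6 0 40" --pt "0 -0.15 -0.6 0 40" --pt "0 -0.15 -0.6 0 40"

```text
clock: 31.82
tcp_pos: [-0.1381, 0.0131, 1.0412]
eef_rot: [0.319, 0.671, 0.608, 0.28]
ft_force: [0.8, 0.1, -0.2]
finger_gap: 0.0398
finger_force: 0.0
```

```bash
python3 - <<'E'
from h import *
togo([.30,-.0343,.95])
E
python3 k.py|tail -1
```

```text
tcp [-0.1381  0.0131  1.0412] j [-0.104 -0.484  0.06  -0.018  2.69  -0.025] clk 31.825 F [ 0.8  0.1 -0.2] gap 0.0398 ff 0.0
toolz [ 0.763 -0.088 -0.64 ] tooly [ 0.638 -0.058  0.768] units xyz [-1.000e-03  2.120e+00  3.969e+00]
wrist [-0.411  0.045  1.27 ] r_signed -0.4137455043080083
```

>>> carry_out --pt "0 -0.1 -0.6 0 40"

```text
clock: 31.95
tcp_pos: [-0.1644, 0.016, 1.0359]
eef_rot: [0.331, 0.666, 0.602, 0.29]
ft_force: [-0.4, 0.3, 0.1]
finger_gap: 0.0399
finger_force: 0.0
```

```bash
python3 - <<'E'
from h import *
togo([.45,-.0495,.77])
E
python3 k.py|tail -1
```

```text
tcp [-0.1644  0.016   1.0359] j [-0.105 -0.52   0.059 -0.018  2.69  -0.026] clk 31.95 F [-0.4  0.3  0.1] gap 0.0399 ff 0.0
toolz [ 0.786 -0.091 -0.612] tooly [ 0.61  -0.055  0.791] units xyz [0.03  1.679 6.514]
wrist [-0.445  0.048  1.255] r_signed -0.4482919477102418
```

>>> carry_out --pt "0.002 0.14 0.54 0 44" --pt "0.002 0.14 0.54 0 44" --pt "0.002 0.14 0.54 0 44" --pt "0.002 0.14 0.54 0 44" --pt "0.002 0.14 0.54 0 44" --pt "0.002 0.14 0.54 0 44" --pt "0.002 0.14 0.54 0 44"

```text
clock: 32.83
tcp_pos: [0.1677, -0.02, 0.8978]
eef_rot: [0.33, 0.666, 0.603, 0.29]
ft_force: [0.1, -0.4, 0.0]
finger_gap: 0.0443
finger_force: 0.0
```

```bash
python3 - <<'E'
from h import *
togo([.45,-.05,.77])
E
python3 k.py|tail -1
```

```text
tcp [ 0.1677 -0.02    0.8978] j [-0.098 -0.761  1.235 -0.014  1.759 -0.007] clk 32.825 F [ 0.1 -0.4  0. ] gap 0.0443 ff 0.0
toolz [ 0.784 -0.091 -0.614] tooly [ 0.612 -0.055  0.789] units xyz [0.017 0.736 3.025]
wrist [-0.112  0.012  1.117] r_signed -0.11337074419400914
```

>>> carry_out --pt "0.002 0.12 0.5 0 44" --pt "0.002 0.12 0.5 0 44" --pt "0.003 0.12 0.5 0 44" --pt "0.003 0.12 0.5 0 44" --pt "0.003 0.12 0.5 0 44" --pt "0.003 0.12 0.5 0 44"

```text
clock: 33.58
tcp_pos: [0.4471, -0.0498, 0.7703]
eef_rot: [0.33, 0.666, 0.603, 0.289]
ft_force: [0.7, 0.8, 0.7]
finger_gap: 0.0439
finger_force: 0.0
```

```bash
python3 - <<'E'
from h import *
from b import model,fit
np.set_printoptions(precision=3,suppress=True)
for n in ['top','scene']:
    s=arm.snapshot(n); C=cloud(s)
    m=(s['range_z']>0)&(abs(C[...,0]-.51)<.11)&(abs(C[...,1]+.17)<.1)&(C[...,2]>.068)&(C[...,2]<.145)
    print(n,m.sum(), fit([C[m]],[.49,-.172]) if m.sum()>50 else '')
    for x in arm.pinpoint(s,'basket')[:1]: print(x['conf'],ray(s,x['point'],0))
    for x in arm.pinpoint(s,'lemon')[:1]: print('lemon',ray(s,x['point'],0))
    for x in arm.regions_of(s,'garlic')[:1]:
        c=C[x['pixels']&(s['range_z']>0)]; print('garlic',np.median(c,0))
togo([.45,-.145,.30])
E
python3 k.py|tail -1
```

```text
top 92 (array([ 0.503, -0.151, -0.435,  0.471]), np.float64(0.0007917254282040331), 92)
0.8 [ 0.501 -0.152  0.   ]
lemon [ 0.402 -0.243  0.   ]
scene 364 (array([ 0.499, -0.15 , -0.371,  0.472]), np.float64(0.0009212343166045474), 364)
0.78 [ 0.496 -0.155  0.   ]
lemon [ 0.389 -0.237  0.   ]
garlic [ 0.484 -0.158  0.041]
tcp [ 0.445 -0.05   0.773] j [-0.112 -0.531  1.549 -0.003  1.211 -0.012] clk 33.975 F [-0.3  0.4 -0.2] gap 0.0434 ff 0.0
toolz [ 0.785 -0.091 -0.612] tooly [ 0.61  -0.055  0.79 ] units xyz [-0.885 -3.66   3.022]
wrist [ 0.165 -0.017  0.992] r_signed 0.16492730789644114
```

Lean is now 52°. The basket stands at (0.500, -0.151) with the garlic in it, the handle at bail 0.47 and the basket yawed about -0.38. I'll go down to regrip.

```bash
python3 - <<'E'
from h import *
togo([.44,-.13,.30])
togo([.477,-.133,.18])
E
```

```text
tcp [ 0.4454 -0.0496  0.7733] j [-0.112 -0.531  1.549 -0.003  1.211 -0.012] clk 33.975 F [-0.3  0.4 -0.2] gap 0.0434 ff 0.0
toolz [ 0.785 -0.091 -0.612] tooly [ 0.61  -0.055  0.79 ] units xyz [-0.746 -3.73   2.93 ]
tcp [ 0.4454 -0.0496  0.7733] j [-0.112 -0.531  1.549 -0.003  1.211 -0.012] clk 33.975 F [-0.3  0.4 -0.2] gap 0.0434 ff 0.0
toolz [ 0.785 -0.091 -0.612] tooly [ 0.61  -0.055  0.79 ] units xyz [-0.722 -4.451  3.958]
```

>>> carry_out --pt "-0.25 -0.2 0.15 0 44" --pt "-0.25 -0.39 0.31 0 44" --pt "-0.246 -0.39 0.31 0 44" --pt "0 -0.39 0.31 0 44" --pt "0 -0.39 0.31 0 44" --pt "0 -0.39 0.31 0 44" --pt "0 -0.39 0.31 0 44" --pt "0 -0.39 0.31 0 44" --pt "0 -0.39 0.31 0 44" --pt "0 -0.39 0.31 0 44"

```text
clock: 35.22
tcp_pos: [0.4429, -0.1292, 0.3082]
eef_rot: [0.331, 0.665, 0.603, 0.291]
ft_force: [1.2, -0.2, 0.2]
finger_gap: 0.0436
finger_force: 0.0
```

```bash
python3 - <<'E'
from h import *
togo([.477,-.133,.18])
E
```

```text
tcp [ 0.4429 -0.1292  0.3082] j [-0.554 -0.39   2.469  1.069  0.396 -1.331] clk 35.225 F [ 1.2 -0.2  0.2] gap 0.0436 ff 0.0
toolz [ 0.787 -0.089 -0.611] tooly [ 0.609 -0.053  0.791] units xyz [ 0.013 -0.805  1.055]
```

>>> carry_out --pt "0.003 -0.16 0.21 0 44" --pt "0.003 -0.16 0.21 0 44" --pt "0.003 -0.16 0.21 0 44" --pt "0.003 -0.16 0.21 0 44" --pt "0.003 -0.16 0.21 0 44" --pt "0 0 0 0 44"

```text
clock: 35.98
tcp_pos: [0.4754, -0.1294, 0.1928]
eef_rot: [0.327, 0.664, 0.604, 0.295]
ft_force: [0.1, 0.3, -0.6]
finger_gap: 0.0439
finger_force: 0.0
```

```bash
cat > m.py <<'E'
from h import *
from b import model,fit
np.set_printoptions(precision=4,suppress=True)
s=arm.snapshot('wrist'); C=cloud(s); cv2.imwrite('pics/w6.png',s['img'][:,:,::-1])
m=(s['range_z']>0)&(abs(C[...,0]-.52)<.11)&(abs(C[...,1]+.16)<.1)&(C[...,2]>.068)&(C[...,2]<.145)
p,e,n=fit([C[m]],[.50,-.151]); print(p,e,n)
x,y,yaw,b=p
T=np.array([x+.085*np.sin(b)*np.cos(yaw),y+.085*np.sin(b)*np.sin(yaw),.053+.085*np.cos(b)]); print('top',T)
B=T+.026*np.array([-np.sin(yaw),np.cos(yaw),0])-[.001,0,.002]
st=arm.read_state(); M=rot(st['eef_rot'])
print('B',B,'in tool',(B-st['tcp_pos'])@M,'bar dir in tool',np.array([-np.sin(yaw),np.cos(yaw),0])@M)
togo(B+.013*M[:,2])
E
python3 m.py
```

```text
[ 0.5008 -0.1486 -0.3678  0.49  ] 0.00047742402872238314 3091
top [ 0.5381 -0.163   0.128 ]
B [ 0.5464 -0.1388  0.126 ] in tool [-0.0024 -0.0101  0.098 ] bar dir in tool [0.9634 0.1667 0.2098]
tcp [ 0.4756 -0.1292  0.1939] j [-0.49   0.003  2.573  2.338  0.432 -2.637] clk 36.025 F [ 0.8 -0.2  0.3] gap 0.0444 ff 0.0
toolz [ 0.788 -0.079 -0.611] tooly [ 0.608 -0.056  0.792] units xyz [-0.024 -0.101  1.11 ]
```

```bash
cat > ik.py <<'E'
from k import *
from scipy.optimize import fsolve
M=rot(arm.read_state()['eef_rot']); j=arm.read_state()['joints']
r0,h,L1,L2,d,off=p
def ik(t):
    w=np.array(t)-d*M[:,2]; j1=np.arctan2(w[1],w[0]); r=np.hypot(w[0],w[1])
    f=lambda q:[r0+L1*np.sin(q[0])+L2*np.sin(q[0]+q[1])+off*np.cos(q[0]+q[1])-r,h+L1*np.cos(q[0])+L2*np.cos(q[0]+q[1])-off*np.sin(q[0]+q[1])-w[2]]
    a,e=fsolve(f,[0.1,2.4]); s=a+e; er=np.array([np.cos(j1),np.sin(j1),0]); ez=np.array([0,0,1]); et=np.array([-np.sin(j1),np.cos(j1),0])
    F=np.sin(s)*er+np.cos(s)*ez; N=np.cos(s)*er-np.sin(s)*ez; z=M[:,2]
    return np.round([j1,a,e,np.arctan2(z@et,z@N),np.arccos(z@F)],3)
if __name__=='__main__':
    print(j.round(3), ik(arm.read_state()['tcp_pos']))
    for t in ([.556,-.14,.118],[.52,-.14,.25],[.545,-.14,.25],[.59,-.145,.23],[.617,-.148,.185]): print(t,ik(t))
E
python3 ik.py
```

```text
[-0.49   0.003  2.573  2.338  0.432 -2.637] [-0.48   0.003  2.57   2.35   0.426]
[0.556, -0.14, 0.118] [-0.387  0.358  2.468  2.743  0.616]
[0.52, -0.14, 0.25] [-0.439 -0.081  2.435  1.911  0.283]
[0.545, -0.14, 0.25] [-0.402 -0.037  2.396  1.988  0.26 ]
[0.59, -0.145, 0.23] [-0.362  0.084  2.337  2.265  0.271]
[0.617, -0.148, 0.185] [-0.343  0.228  2.32   2.566  0.359]
```

>>> carry_out --pt "0 0 0 0.05 44" --pt "-0.03 -0.1 0.2 0 44" --pt "0 0 0.25 0 44" --pt "0 0 0.25 0 44" --pt "0 0 0.2 0 44" --pt "0 0 0.12 0 44" --pt "0 0 0.08 0 44" --pt "0 0 0 0 44"

```text
clock: 37.02
tcp_pos: [0.5561, -0.1399, 0.1193]
eef_rot: [0.317, 0.687, 0.577, 0.308]
ft_force: [0.1, 0.8, -0.1]
finger_gap: 0.0439
finger_force: 0.0
```

```bash
cat > m2.py <<'E'
from h import *
s=arm.snapshot('wrist'); C=cloud(s); cv2.imwrite('pics/w7.png',s['img'][:,:,::-1])
st=arm.read_state(); M=rot(st['eef_rot']); L=((C-st['tcp_pos'])@M)[(s['range_z']>0)&(C[...,2]>.1)]
k=(abs(L[:,2])<.05)&(abs(L[:,1])<.03)
for a in np.arange(-.08,.045,.01):
    q=k&(abs(L[:,0]-a)<.005)
    if q.sum()>3: print('tool x',round(a,3),q.sum(),np.percentile(L[q],[10,50,90],axis=0)[:,1:].round(4).tolist())
E
python3 m2.py
python3 - <<'E'
from h import *
M=rot(arm.read_state()['eef_rot']); togo(np.array([.5464,-.1388,.126])+.013*M[:,2])
E
```

```text
tool x -0.07 57 [[-0.0187, -0.0268], [-0.0165, -0.0253], [-0.0094, -0.0231]]
tool x -0.06 484 [[-0.0147, -0.0272], [-0.0113, -0.026], [-0.0072, -0.0242]]
tool x -0.05 391 [[-0.0102, -0.0257], [-0.0067, -0.0246], [-0.0031, -0.0229]]
tool x -0.03 155 [[-0.0043, -0.0207], [-0.001, -0.0194], [0.0023, -0.0178]]
tool x -0.02 486 [[-0.0039, -0.0195], [-0.0006, -0.018], [0.0027, -0.0161]]
tool x -0.01 961 [[-0.0216, -0.0416], [-0.0002, -0.0165], [0.0224, -0.0125]]
tool x -0.0 1529 [[-0.0217, -0.0449], [-0.0006, -0.0168], [0.0224, -0.0098]]
tool x 0.01 3501 [[-0.0274, -0.0463], [-0.0038, -0.0268], [0.0277, -0.0082]]
tool x 0.02 586 [[-0.0114, -0.0093], [-0.0066, -0.0076], [-0.0026, -0.0055]]
tool x 0.03 673 [[-0.0206, -0.0061], [-0.0148, -0.0041], [-0.0095, -0.002]]
tool x 0.04 436 [[-0.0263, -0.0026], [-0.0226, -0.001], [-0.0182, 0.0009]]
tcp [ 0.5556 -0.1398  0.1192] j [-0.393  0.355  2.473  2.738  0.62  -2.916] clk 37.075 F [-0.6 -0.1  0.4] gap 0.0438 ff 0.0
toolz [ 0.788 -0.08  -0.61 ] tooly [ 0.598 -0.133  0.79 ] units xyz [ 0.001 -0.003  0.015]
```

View pics/w7.png

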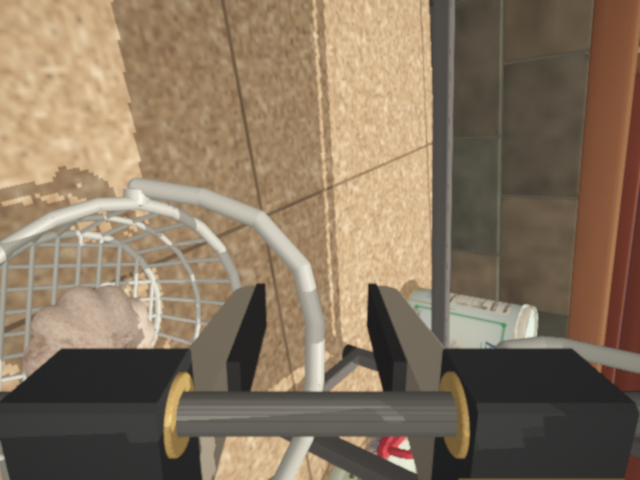

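The bar passes centrally between the fingers (around (312,330)) and the garlic is visible in the basket. I'll close, swing the handle upright with a light grip, then clamp and lift.

>>> carry_out --pt "0 0 0 0 0" --pt "0 0 0 0 0" --pt "0 0 0 0 0" --pt "0 0 0 0 0" --pt "0 0 0 0 0" --pt "0 0 0 0 0" --newtons 8

```text
clock: 37.83
tcp_pos: [0.5557, -0.14, 0.1188]
eef_rot: [0.317, 0.687, 0.577, 0.307]
ft_force: [0.7, -1.0, 0.0]
finger_gap: 0.0096
finger_force: 7.9
```

```bash
python3 - <<'E'
from h import *
p=arm.read_state()['tcp_pos']; togo(p+[-.037,.01,.012]); togo(p+[0,0,.1])
E
```

```text
tcp [ 0.5557 -0.14    0.1188] j [-0.393  0.356  2.473  2.739  0.62  -2.918] clk 37.825 F [ 0.7 -1.   0. ] gap 0.0096 ff 7.922885455191135
toolz [ 0.788 -0.08  -0.61 ] tooly [ 0.598 -0.132  0.79 ] units xyz [ 0.052 -0.14  -0.373]
tcp [ 0.5557 -0.14    0.1188] j [-0.393  0.356  2.473  2.739  0.62  -2.918] clk 37.825 F [ 0.7 -1.   0. ] gap 0.0096 ff 7.922885455191135
toolz [ 0.788 -0.08  -0.61 ] tooly [ 0.598 -0.132  0.79 ] units xyz [ 0.056  0.79  -0.61 ]
```

>>> carry_out --pt "0.014 -0.015 -0.108 0 0" --pt "0.014 -0.03 -0.1 0 0" --pt "0.014 -0.04 -0.09 0 0" --pt "0.014 -0.05 -0.085 0 0" --pt "0 0 0 0 0"

```text
clock: 38.45
tcp_pos: [0.518, -0.1294, 0.1324]
eef_rot: [0.317, 0.686, 0.577, 0.308]
ft_force: [0.1, 0.9, 1.9]
finger_gap: 0.0099
finger_force: 8.0
```

>>> carry_out --pt "0 0 0 0 0" --pt "0 0 0 0 0" --pt "0.005 0.08 -0.06 0 0" --pt "0.008 0.13 -0.1 0 0" --pt "0.01 0.16 -0.12 0 0" --pt "0.01 0.16 -0.12 0 0" --pt "0.01 0.16 -0.12 0 0" --pt "0.01 0.12 -0.1 0 0" --pt "0.004 0.06 -0.05 0 0" --pt "0 0 0 0 0" --newtons 45

```text
clock: 39.7
tcp_pos: [0.5176, -0.1302, 0.2411]
eef_rot: [0.317, 0.687, 0.578, 0.307]
ft_force: [-0.0, 0.0, -2.3]
finger_gap: 0.0066
finger_force: 45.8
```

```bash
cat > m3.py <<'E'
from h import *
np.set_printoptions(precision=4,suppress=True)
from scipy.optimize import least_squares
from scipy.spatial import cKDTree
from b import arch
A=np.c_[0*arch[:,0],arch[:,0],arch[:,1]-.085]  # arch, origin at top centre
st=arm.read_state(); M=rot(st['eef_rot'])
H=[]
for n in ['wrist','scene']:
    s=arm.snapshot(n); C=cloud(s); L=(C-st['tcp_pos'])@M
    if n=='scene': cv2.imwrite('pics/s4.png',cv2.resize(s['img'][120:360,260:480,::-1],None,fx=2.4,fy=2.4))
    G=st['tcp_pos']-.013*M[:,2]-.027*M[:,0]
    D=C-G
    m=(s['range_z']>0)&(abs(D[...,0])<.06)&(abs(D[...,1])<.09)&(D[...,2]<.02)&(D[...,2]>-.07)
    m&=~((abs(L[...,0])<.016)&(L[...,2]<.01)) & ~((L[...,2]<-.04)&(abs(L[...,0])<.05))
    hk=np.hypot(C[...,0]-.603,C[...,1]+.176)<.03; m&=~(hk&(C[...,2]>.17))
    H.append(C[m]); print(n,m.sum())
H=np.concatenate(H[:1]) if len(H[0])>300 else np.concatenate(H)
f=lambda q:A@R.from_euler('zyx',q[3:]).as_matrix().T+q[:3]
res=lambda q:np.minimum(abs(cKDTree(f(q)).query(H)[0]-.003),.012)
r=min((least_squares(res,[*G,yw,b,0],loss='soft_l1',f_scale=.003) for yw in (-.1,-.3) for b in (-.2,.1,.4)),key=lambda r:r.cost)
print('G',G,'top centre',r.x[:3],'yaw,pitch,roll',r.x[3:],'med',np.median(res(r.x)),len(H))
a=-.111; ex=np.array([np.cos(a),np.sin(a),0]);ey=np.array([-np.sin(a),np.cos(a),0])
d=r.x[:3]-[.603,-.176,.193]; print('rel hook (rack axes)',d@ex,d@ey,d[2])
togo(st['tcp_pos']-(d@ey)*ey)
print('ex,ey,ez in tool',(M.T@ex).round(3),(M.T@ey).round(3),M[2].round(3))
E
python3 m3.py
```

```text
wrist 5480
scene 361
G [ 0.503 -0.156  0.248] top centre [ 0.507 -0.134  0.251] yaw,pitch,roll [-0.354  0.357 -0.045] med 0.0012236633637729812 5480
rel hook (rack axes) -0.10055218258991538 0.0315271228242585 0.05756336075172175
tcp [ 0.518 -0.13   0.24 ] j [-0.413 -0.071  2.458  2.062  0.278 -2.202] clk 39.8 F [-0.2  0.3 -2.7] gap 0.0069 ff 45.84635138511658
toolz [ 0.787 -0.08  -0.612] tooly [ 0.6   -0.133  0.789] units xyz [-0.316  0.026 -0.006]
ex,ey,ez in tool [0.034 0.61  0.791] [ 0.998 -0.065  0.007] [ 0.056  0.789 -0.611]
```

```bash
cat > m4.py <<'E'
from h import *
np.set_printoptions(precision=4,suppress=True)
st=arm.read_state(); M=rot(st['eef_rot'])
for n in ['wrist','scene']:
    s=arm.snapshot(n); C=cloud(s); 
    r=[x for q in ('handle_top','basket') for x in arm.regions_of(s,q)[:1]]
    print(n,[(x['conf'],x['pixels'].sum()) for x in r])
    for x in r:
        c=C[x['pixels']&(s['range_z']>0)]; c=c[(abs(c[:,0]-.51)<.14)&(abs(c[:,1]+.15)<.13)&(c[:,2]>.05)]
        L=(c-st['tcp_pos'])@M
        for z0 in np.arange(.08,.27,.015):
            q=(c[:,2]>=z0)&(c[:,2]<z0+.015)
            if q.sum()>4: 
                i=np.argsort(c[q][:,1]); cc=c[q][i]; k=max(1,len(cc)//20)
                print(' z',round(z0,3),q.sum(),'ymin pt',cc[:k].mean(0),'ymax pt',cc[-k:].mean(0),'mean',cc.mean(0)[:2])
E
python3 m4.py
```

```text
wrist [(0.94, np.int64(4746)), (0.58, np.int64(24714))]
 z 0.17 187 ymin pt [ 0.5134 -0.0705  0.184 ] ymax pt [ 0.5149 -0.0629  0.179 ] mean [ 0.5135 -0.0657]
 z 0.185 446 ymin pt [ 0.5145 -0.0748  0.1975] ymax pt [ 0.5156 -0.0653  0.1862] mean [ 0.5144 -0.0695]
 z 0.2 534 ymin pt [ 0.5148 -0.0807  0.2131] ymax pt [ 0.5169 -0.07    0.2015] mean [ 0.5156 -0.0747]
 z 0.215 615 ymin pt [ 0.5148 -0.0897  0.2286] ymax pt [ 0.5175 -0.0766  0.2162] mean [ 0.5159 -0.0825]
 z 0.23 1161 ymin pt [ 0.5101 -0.113   0.244 ] ymax pt [ 0.5175 -0.0853  0.2309] mean [ 0.5145 -0.0973]
 z 0.245 1774 ymin pt [ 0.4991 -0.156   0.2476] ymax pt [ 0.5141 -0.1057  0.2461] mean [ 0.5068 -0.1288]
 z 0.095 1417 ymin pt [ 0.4854 -0.172   0.107 ] ymax pt [ 0.4556 -0.1274  0.1094] mean [ 0.4639 -0.1496]
 z 0.11 5175 ymin pt [ 0.4888 -0.1775  0.1182] ymax pt [ 0.4916 -0.0818  0.1214] mean [ 0.4936 -0.1173]
 z 0.125 1973 ymin pt [ 0.5004 -0.1816  0.1293] ymax pt [ 0.5062 -0.0829  0.1323] mean [ 0.4908 -0.1483]
 z 0.14 1963 ymin pt [ 0.5327 -0.1784  0.147 ] ymax pt [ 0.4826 -0.0729  0.149 ] mean [ 0.5064 -0.1077]
 z 0
[... 2131 characters left out ...]
pt [ 0.4682 -0.2067  0.163 ] ymax pt [ 0.4735 -0.0843  0.1648] mean [ 0.467  -0.1561]
 z 0.17 201 ymin pt [ 0.4696 -0.2093  0.1782] ymax pt [ 0.4977 -0.069   0.1796] mean [ 0.5099 -0.1122]
 z 0.185 54 ymin pt [ 0.4701 -0.2108  0.1899] ymax pt [ 0.512  -0.0673  0.1887] mean [ 0.489  -0.1495]
 z 0.2 52 ymin pt [ 0.4757 -0.2101  0.2021] ymax pt [ 0.513  -0.0745  0.2032] mean [ 0.4851 -0.1712]
 z 0.215 58 ymin pt [ 0.4763 -0.2044  0.2163] ymax pt [ 0.5136 -0.0807  0.2175] mean [ 0.4898 -0.1649]
 z 0.23 69 ymin pt [ 0.4836 -0.1949  0.2315] ymax pt [ 0.5052 -0.1252  0.2389] mean [ 0.4891 -0.1756]
 z 0.245 60 ymin pt [ 0.4918 -0.1705  0.2458] ymax pt [ 0.507  -0.1285  0.2515] mean [ 0.4999 -0.147 ]
```

I'm out of picture views, so from here I'll use numbers. From the equal-height midpoints, the grip is about 12 mm from the arch centre and the handle yaw is about -0.28. I'll turn it back toward the rack yaw and remeasure.

>>> carry_out --pt "0 0 0 -0.05 0" --pt "0 0 0 -0.05 0" --pt "0 0 0 0 0" --pt "0 0 0 0 0"

```text
clock: 40.6
tcp_pos: [0.5183, -0.1301, 0.2417]
eef_rot: [0.34, 0.64, 0.629, 0.282]
ft_force: [0.5, 0.3, -3.0]
finger_gap: 0.0066
finger_force: 45.9
```

```bash
cat > m5.py <<'E'
from h import *
np.set_printoptions(precision=4,suppress=True)
a=-.111; ex=np.array([np.cos(a),np.sin(a),0]);ey=np.array([-np.sin(a),np.cos(a),0]); E=np.c_[ex,ey,[0,0,1]]
H=np.array([.603,-.176,.193])
st=arm.read_state(); M=rot(st['eef_rot']); tcp=(st['tcp_pos']-H)@E
print('tcp rack',tcp,'tool axes rack',(M.T@E).round(3).tolist())
for n in ['wrist','scene']:
    s=arm.snapshot(n); C=cloud(s)
    x=arm.regions_of(s,'handle_top')[0]; m=x['pixels']&(s['range_z']>0)
    c=(C[m]-H)@E; k=np.linalg.norm(c-tcp,axis=1)<.12; c=c[k]
    L=(c-tcp)@(M.T@E).T
    c=c[~((abs(L[:,0])<.013)&(L[:,2]<.004)&(abs(L[:,1])>.006))]
    print(n,x['conf'],len(c))
    for y0 in np.arange(-.12,.12,.008):
        q=abs(c[:,1]-y0)<.004
        if q.sum()>2: print('  y',round(y0,3),q.sum(),'x',np.median(c[q,0]).round(4),'z med/max',np.median(c[q,2]).round(4),c[q,2].max().round(4))
E
python3 m5.py
```

```text
tcp rack [-0.0892  0.0362  0.0487] tool axes rack [[-0.061, 0.996, -0.066], [0.607, 0.09, 0.789], [0.792, 0.008, -0.61]]
wrist 0.83 4904
  y 0.008 108 x -0.1024 z med/max 0.0592 0.0605
  y 0.016 207 x -0.102 z med/max 0.0592 0.0606
  y 0.024 264 x -0.1014 z med/max 0.0589 0.0608
  y 0.032 304 x -0.1009 z med/max 0.0583 0.0606
  y 0.04 322 x -0.1002 z med/max 0.0569 0.06
  y 0.048 362 x -0.0995 z med/max 0.0548 0.0577
  y 0.056 416 x -0.0991 z med/max 0.0522 0.0555
  y 0.064 488 x -0.0992 z med/max 0.0459 0.0524
  y 0.072 493 x -0.0994 z med/max 0.0384 0.0455
  y 0.08 814 x -0.1006 z med/max 0.0252 0.0377
  y 0.088 1025 x -0.1033 z med/max 0.0004 0.0222
  y 0.096 101 x -0.1044 z med/max -0.0166 -0.0078
scene 0.6 296
  y -0.056 75 x -0.1204 z med/max -0.0007 0.026
  y -0.048 47 x -0.1175 z med/max 0.0238 0.038
  y -0.04 33 x -0.1127 z med/max 0.0388 0.0478
  y -0.032 14 x -0.1115 z med/max 0.0474 0.0505
  y -0.024 17 x -0.109 z med/max 0.0506 0.0541
  y -0.016 19 x -0.1089 z med/max 0.054 0.0574
  y -0.008 13 x -0.108 z med/max 0.056 0.0591
  y 0.0 15 x -0.1062 z med/max 0.057 0.0606
  y 0.008 14 x -0.1058 z med/max 0.058 0.061
  y 0.016 13 x -0.1035 z med/max 0.0587 0.0614
  y 0.024 15 x -0.103 z med/max 0.0585 0.0618
  y 0.032 5 x -0.1018 z med/max 0.0588 0.0614
  y 0.064 7 x -0.101 z med/max 0.0408 0.0437
  y 0.072 9 x -0.1009 z med/max 0.0362 0.0408
```

>>> carry_out --pt "-0.024 0.032 0.061 0 0" --pt "-0.034 0.052 0.101 0 0" --pt "-0.034 0.052 0.101 0 0" --pt "-0.034 0.052 0.101 0 0" --pt "-0.026 0.042 0.081 0 0" --pt "-0.016 0.032 0.06 0 0" --pt "0 0 0 0 0" --pt "0 0 0 0 0"

```text
clock: 41.8
tcp_pos: [0.5731, -0.1502, 0.2326]
eef_rot: [0.34, 0.639, 0.63, 0.282]
ft_force: [0.3, -0.4, -2.1]
finger_gap: 0.0066
finger_force: 45.9
```

```bash
python3 m5.py; python3 -c "
from h import *
togo([0,0,0])"
```

```text
tcp rack [-0.0326  0.0223  0.0396] tool axes rack [[-0.062, 0.996, -0.068], [0.607, 0.092, 0.789], [0.792, 0.008, -0.61]]
wrist 0.81 5018
  y -0.008 76 x -0.0456 z med/max 0.0501 0.0513
  y 0.0 202 x -0.0452 z med/max 0.0503 0.052
  y 0.008 258 x -0.0449 z med/max 0.0499 0.0515
  y 0.016 298 x -0.0444 z med/max 0.0495 0.0516
  y 0.024 317 x -0.0437 z med/max 0.0482 0.0513
  y 0.032 362 x -0.0429 z med/max 0.0463 0.0494
  y 0.04 403 x -0.0425 z med/max 0.0439 0.0473
  y 0.048 512 x -0.0424 z med/max 0.0387 0.0448
  y 0.056 500 x -0.0425 z med/max 0.0312 0.0383
  y 0.064 709 x -0.0435 z med/max 0.0206 0.0298
  y 0.072 1041 x -0.0457 z med/max -0.0017 0.0189
  y 0.08 340 x -0.0473 z med/max -0.022 -0.0021
scene 0.68 218
  y -0.072 35 x -0.0636 z med/max -0.0056 0.0123
  y -0.064 39 x -0.0603 z med/max 0.0139 0.0249
  y -0.056 29 x -0.0572 z med/max 0.0273 0.0363
  y -0.048 20 x -0.0549 z med/max 0.036 0.0412
  y -0.04 17 x -0.0533 z med/max 0.0409 0.0441
  y -0.032 15 x -0.0518 z med/max 0.0449 0.048
  y -0.024 11 x -0.0522 z med/max 0.0457 0.0493
  y -0.016 14 x -0.0491 z med/max 0.048 0.0511
  y -0.008 13 x -0.0481 z med/max 0.049 0.0521
  y 0.0 14 x -0.0476 z med/max 0.0492 0.0532
  y 0.008 8 x -0.0484 z med/max 0.0501 0.0519
  y 0.016 3 x -0.0442 z med/max 0.0503 0.0511
tcp [ 0.5732 -0.1502  0.2329] j [-0.401  0.054  2.364  2.18   0.29  -2.472] clk 42.0 F [-0.3  0.1 -4.1] gap 0.0066 ff 45.899954438209534
toolz [ 0.788 -0.08  -0.61 ] tooly [0.613 0.024 0.789] units xyz [ 1.375 -5.319 -3.218]
```

>>> carry_out --pt "-0.007 0.067 0.087 0 0" --pt "-0.007 0.067 0.087 0 0" --pt "0 0 0 0 0"

```text
clock: 42.38
tcp_pos: [0.5965, -0.1528, 0.2331]
eef_rot: [0.34, 0.639, 0.63, 0.282]
ft_force: [-0.1, 0.2, -2.6]
finger_gap: 0.0068
finger_force: 45.9
```

>>> carry_out --pt "0 -0.004 0.085 0 0" --pt "0.002 -0.033 0.088 0 0" --pt "0 0 0 0 0"

```text
clock: 42.75
tcp_pos: [0.6065, -0.1539, 0.2185]
eef_rot: [0.339, 0.64, 0.63, 0.281]
ft_force: [-0.2, -0.1, -3.5]
finger_gap: 0.0067
finger_force: 45.9
```

```bash
python3 m5.py | head -8
```

```text
tcp rack [0.001  0.0223 0.0255] tool axes rack [[-0.062, 0.996, -0.067], [0.608, 0.091, 0.789], [0.791, 0.008, -0.611]]
wrist 0.75 5099
  y -0.008 76 x -0.0119 z med/max 0.0359 0.0372
  y 0.0 204 x -0.0116 z med/max 0.0362 0.0375
  y 0.008 262 x -0.0112 z med/max 0.0358 0.0467
  y 0.016 338 x -0.011 z med/max 0.0356 0.0554
  y 0.024 321 x -0.0102 z med/max 0.0341 0.0372
  y 0.032 366 x -0.0095 z med/max 0.0322 0.0351
```

Free of contact so far, and the bar is behind the tip (x -12 mm, z +34 mm from the seat). I'll lower it into the seat.

>>> carry_out --pt "0.004 -0.052 0.129 0 0" --pt "0.006 -0.08 0.125 0 0" --pt "0.002 -0.035 0.03 0 0" --pt "0 0 0 0 0"

```text
clock: 43.45
tcp_pos: [0.6186, -0.1554, 0.1886]
eef_rot: [0.34, 0.64, 0.63, 0.282]
ft_force: [-0.7, 0.3, -2.9]
finger_gap: 0.0068
finger_force: 45.9
```

```bash
python3 m5.py | head -8
```

```text
tcp rack [ 0.0132  0.0222 -0.0044] tool axes rack [[-0.062, 0.996, -0.067], [0.608, 0.091, 0.789], [0.792, 0.008, -0.611]]
wrist 0.85 4945
  y -0.008 63 x 0.0007 z med/max 0.0062 0.0073
  y 0.0 202 x 0.0006 z med/max 0.0063 0.0075
  y 0.008 251 x 0.0008 z med/max 0.0059 0.0074
  y 0.016 292 x 0.0013 z med/max 0.0055 0.0074
  y 0.024 316 x 0.002 z med/max 0.0041 0.0072
  y 0.032 365 x 0.0028 z med/max 0.0021 0.0053
```

>>> carry_out --pt "0.001 -0.016 0.012 0 0" --pt "0.001 -0.012 0.009 0 0" --pt "0 0 0 0 0"

```text
clock: 44.02
tcp_pos: [0.619, -0.1556, 0.1855]
eef_rot: [0.34, 0.639, 0.629, 0.282]
ft_force: [-2.5, 0.6, 1.1]
finger_gap: 0.0066
finger_force: 45.9
```

>>> carry_out --pt "0.001 -0.012 0.009 0 0" --pt "0 0 0 0 0" --pt "0 0 0 0 0"

```text
clock: 44.4
tcp_pos: [0.6195, -0.1557, 0.185]
eef_rot: [0.341, 0.639, 0.629, 0.282]
ft_force: [-5.7, 0.5, 5.6]
finger_gap: 0.0067
finger_force: 45.3
```

```bash
python3 m5.py | head -6; python3 -c "
from h import *
togo([0,0,0])"
```

```text
tcp rack [ 0.0142  0.022  -0.008 ] tool axes rack [[-0.062, 0.996, -0.068], [0.605, 0.092, 0.791], [0.794, 0.008, -0.608]]
wrist 0.83 4924
  y -0.032 28 x -0.0037 z med/max -0.0009 0.0001
  y -0.008 57 x 0.0009 z med/max 0.0036 0.0044
  y 0.0 219 x 0.0006 z med/max 0.0033 0.0047
  y 0.008 277 x 0.0014 z med/max 0.0026 0.0134
tcp [ 0.6195 -0.1557  0.1849] j [-0.366  0.235  2.316  2.533  0.371 -2.814] clk 44.6 F [-5.3  0.2  6.9] gap 0.007 ff 45.288388431072235
toolz [ 0.79  -0.08  -0.608] tooly [0.611 0.024 0.791] units xyz [ 1.375 -5.213 -3.893]
```

Seated: the force flipped to +5 N. I'll ease off, soften the grip so the basket can swing to rest, then open a little.

>>> carry_out --pt "0 0.002 -0.01 0 0" --pt "0 0 0 0 0" --pt "0 0 0 0 0" --newtons 20

```text
clock: 44.98
tcp_pos: [0.6185, -0.1555, 0.1848]
eef_rot: [0.34, 0.639, 0.629, 0.282]
ft_force: [1.8, -0.5, 0.5]
finger_gap: 0.007
finger_force: 19.4
```

>>> carry_out --pt "0 0 0 0 0" --pt "0 0 0 0 0" --pt "0 0 0 0 0" --pt "0 0 0 0 0" --pt "0 0 0 0 0" --pt "0 0 0 0 0" --pt "0 0 0 0 0" --pt "0 0 0 0 0" --newtons 3

```text
clock: 45.98
tcp_pos: [0.6181, -0.1555, 0.1845]
eef_rot: [0.34, 0.639, 0.629, 0.282]
ft_force: [-0.5, 1.1, -0.2]
finger_gap: 0.0085
finger_force: 3.0
```

>>> carry_out --pt "0 0 0 0 12" --pt "0 0 0 0 14" --pt "0 0 0 0 16" --pt "0 0 0 0 20" --pt "0 0 0 0 26" --pt "0 0 0 0 32" --pt "0 0 0 0 36" --pt "0 0 0 0 36"

```text
clock: 46.98
tcp_pos: [0.6181, -0.1555, 0.1845]
eef_rot: [0.34, 0.639, 0.63, 0.282]
ft_force: [-0.7, -0.3, -0.2]
finger_gap: 0.036
finger_force: 0.0
```

```bash
python3 m5.py; python3 -c "
from h import *
togo([0,0,0])"
```

```text
tcp rack [ 0.0128  0.0221 -0.0085] tool axes rack [[-0.062, 0.996, -0.068], [0.607, 0.092, 0.789], [0.792, 0.008, -0.61]]
wrist 0.83 6054
  y -0.064 79 x -0.011 z med/max -0.0276 -0.0215
  y -0.056 331 x -0.0099 z med/max -0.0229 -0.0127
  y -0.048 339 x -0.0083 z med/max -0.0136 -0.0064
  y -0.04 283 x -0.0069 z med/max -0.008 -0.0029
  y -0.032 123 x -0.0063 z med/max -0.0049 -0.0015
  y -0.008 20 x 0.0008 z med/max 0.0031 0.0039
  y 0.0 277 x -0.0009 z med/max 0.0023 0.0045
  y 0.008 352 x -0.0003 z med/max 0.0015 0.004
  y 0.016 365 x 0.0007 z med/max 0.0015 0.0036
  y 0.024 372 x 0.0017 z med/max 0.0 0.0034
  y 0.032 408 x 0.0026 z med/max -0.0023 0.0009
  y 0.04 416 x 0.0034 z med/max -0.0049 -0.0016
  y 0.048 466 x 0.004 z med/max -0.0107 -0.0038
  y 0.056 476 x 0.0046 z med/max -0.0188 -0.0115
  y 0.064 740 x 0.0046 z med/max -0.0319 -0.0195
  y 0.072 963 x 0.004 z med/max -0.0584 -0.0347
  y 0.08 44 x 0.0049 z med/max -0.0775 -0.0716
scene 0.86 170
  y -0.072 40 x -0.0147 z med/max -0.0519 -0.0294
  y -0.064 20 x -0.0129 z med/max -0.0296 -0.0223
  y -0.056 21 x -0.0105 z med/max -0.0185 -0.0106
  y -0.048 14 x -0.0094 z med/max -0.0108 -0.0055
  y -0.04 15 x -0.008 z med/max -0.0056 -0.0021
  y -0.032 15 x -0.0068 z med/max -0.0032 0.0008
  y -0.024 11 x -0.0056 z med/max -0.0007 0.002
  y -0.016 10 x -0.0036 z med/max 0.0007 0.0029
  y -0.008 9 x -0.0032 z med/max 0.002 0.0037
  y 0.0 3 x -0.0027 z med/max 0.0031 0.0042
  y 0.024 7 x -0.0016 z med/max -0.0 0.0026
  y 0.032 3 x 0.0005 z med/max -0.0014 0.0001
tcp [ 0.6182 -0.1555  0.1845] j [-0.366  0.233  2.318  2.529  0.369 -2.811] clk 47.175 F [ 0.   0.2 -0.2] gap 0.0357 ff 0.0
toolz [ 0.788 -0.08  -0.61 ] tooly [0.613 0.024 0.789] units xyz [ 1.373 -5.212 -3.871]
```

Seated and level, with the fingers clear of the bar (36 mm gap, zero force). I'll back straight out.

>>> carry_out --pt "0 0 -0.1 0 36" --pt "0 0 -0.2 0 36" --pt "0 0 -0.25 0 36" --pt "0 0 -0.3 0 36" --pt "0 0 -0.3 0 36" --pt "0 0 -0.3 0 36" --pt "0 0 0 0 36" --pt "0 0 0 0 36"

```text
clock: 48.18
tcp_pos: [0.5043, -0.1442, 0.2734]
eef_rot: [0.341, 0.639, 0.629, 0.282]
ft_force: [0.5, 0.4, 0.7]
finger_gap: 0.0362
finger_force: 0.0
```

```bash
cat > m6.py <<'E'
from h import *
np.set_printoptions(precision=4,suppress=True)
for n in ['scene','wrist']:
    s=arm.snapshot(n); C=cloud(s); save(s,'f_'+n+str(int(arm.read_state()['clock'])))
    for q in ['garlic','basket','handle_top','pepper_mill','lemon','tuna_tin']:
        for x in arm.regions_of(s,q)[:1]:
            c=C[x['pixels']&(s['range_z']>0)]
            if len(c): print(n,q,round(x['conf'],2),len(c),np.percentile(c,[3,50,97],axis=0).T.tolist())
togo([0,0,0])
E
python3 m6.py
```

```text
scene garlic 0.87 326 [[0.5726689278900914, 0.5862103908756315, 0.608833879288365], [-0.20206861039123308, -0.18259253356124344, -0.15637224979674558], [0.07248306756612508, 0.0949841547756084, 0.11079617723491887]]
scene basket 0.79 1097 [[0.533852830004016, 0.5859174287832052, 0.773573636709714], [-0.24629651570486463, -0.1761884372259231, -0.0715502664331979], [-0.0003201272733009965, 0.0853956388192394, 0.19018910430152977]]
scene handle_top 0.75 252 [[0.5774153580866064, 0.6040794646315606, 0.8727035575921714], [-0.2478910556919784, -0.15160284221390324, 0.01099395364702028], [0.01667810695883446, 0.15747764236820141, 0.19461763074357824]]
scene pepper_mill 0.89 2552 [[0.39076851393580425, 0.39988456801158945, 0.4199473224849525], [-0.43795116359059116, -0.41748643834037696, -0.390438405882108], [0.004282891642933894, 0.07815557292146671, 0.15816287602136958]]
scene lemon 0.95 764 [[0.35542251747833287, 0.37304593880325215, 0.403829021171837], [-0.26299911777616397, -0.24511972852568928, -0.21746616303939062], [0.0167807838670596, 0.04232003621415503, 0.055456263373821445]]
scen
[... 606 characters left out ...]
 0.10577444322806837, 0.19405010866396916]]
wrist handle_top 0.73 2213 [[0.5868490283258728, 0.6092122868098206, 0.6172936605537829], [-0.23332735020614426, -0.14750645946672314, -0.10292569081728037], [0.11327404667694213, 0.18446820543640846, 0.19610067328593905]]
wrist pepper_mill 0.49 2332 [[0.5867524302030358, 0.6092186558795425, 0.6182481287142406], [-0.23972111589548217, -0.148791499969726, -0.10303204337024918], [0.11014787845837662, 0.18381040126667095, 0.19609511703335766]]
tcp [ 0.5039 -0.1439  0.273 ] j [-0.487 -0.164  2.432  1.584  0.303 -1.913] clk 48.875 F [ 0.1  0.5 -0.1] gap 0.0358 ff 0.0
toolz [ 0.788 -0.08  -0.61 ] tooly [0.613 0.024 0.789] units xyz [ 1.373 -5.211 -2.422]
```

The basket hangs on the hook with the garlic in it, and the mill, lemon and tin haven't moved. I'll back off a little more, let any swing die down, confirm it is still and hand in.

>>> carry_out --pt "0 0 -0.4 0 36" --pt "0 0 -0.4 0 36" --pt "0 0 0 0 36" --pt "0 0 0 0 36" --pt "0 0 0 0 36" --pt "0 0 0 0 36" --pt "0 0 0 0 36" --pt "0 0 0 0 36" --pt "0 0 0 0 36" --pt "0 0 0 0 36"

```text
clock: 50.12
tcp_pos: [0.4467, -0.1376, 0.3188]
eef_rot: [0.34, 0.639, 0.629, 0.283]
ft_force: [-0.0, -0.4, 0.1]
finger_gap: 0.0359
finger_force: 0.0
```

>>> carry_out --pt "0 0 0 0 36" --pt "0 0 0 0 36" --pt "0 0 0 0 36" --pt "0 0 0 0 36" --pt "0 0 0 0 36" --pt "0 0 0 0 36" --pt "0 0 0 0 36" --pt "0 0 0 0 36" --pt "0 0 0 0 36" --pt "0 0 0 0 36"

```text
clock: 51.38
tcp_pos: [0.4467, -0.1376, 0.3187]
eef_rot: [0.34, 0.638, 0.63, 0.283]
ft_force: [-0.4, 0.4, 0.6]
finger_gap: 0.0362
finger_force: 0.0
```

>>> carry_out --pt "0 0 0 0 36" --pt "0 0 0 0 36" --pt "0 0 0 0 36" --pt "0 0 0 0 36" --pt "0 0 0 0 36" --pt "0 0 0 0 36" --pt "0 0 0 0 36" --pt "0 0 0 0 36" --pt "0 0 0 0 36" --pt "0 0 0 0 36"

```text
clock: 52.62
tcp_pos: [0.4467, -0.1376, 0.3187]
eef_rot: [0.34, 0.638, 0.63, 0.283]
ft_force: [0.1, 0.1, -0.3]
finger_gap: 0.0361
finger_force: 0.0
```

```bash
python3 - <<'E'
from h import *
I=[]
for i in range(4):
    s=arm.snapshot('scene'); x=arm.regions_of(s,'garlic')[0]; C=cloud(s); c=C[x['pixels']&(s['range_z']>0)]
    arm.snapshot('scene') if 0 else None
    I.append(s['img'].astype(int)); print(x['point'],np.median(c,0).round(4))
for k in (1,2,3): print('changed px',(abs(I[k]-I[0]).max(-1)[180:320,300:460]>40).sum())
togo([0,0,0])
E
```

```text
[375.1, 268.3] [ 0.5864 -0.1836  0.0941]
[378.4, 268.9] [ 0.5847 -0.1846  0.0952]
[376.0, 267.5] [ 0.5858 -0.1833  0.0941]
[376.2, 270.1] [ 0.5861 -0.1831  0.0937]
changed px 0
changed px 0
changed px 0
tcp [ 0.4467 -0.1376  0.3187] j [-0.6   -0.384  2.443  1.067  0.451 -1.428] clk 53.025 F [ 0.2 -0.4  1.3] gap 0.036 ff 0.0
toolz [ 0.79  -0.078 -0.608] tooly [0.611 0.024 0.791] units xyz [ 1.374 -5.218 -1.7  ]
```

```bash
python3 -c "
from workcell import arm
print(arm.finish_job())"
```

```text
the job is handed in; nothing more can be done
None
```

The basket hangs still on the empty hook with the garlic in it; the pepper mill, lemon and tuna tin have not moved, and I handed the job in at about 53 s of the 67 s allowed.

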